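# Set up the plate reading station

### The arm

A 6-joint arm with a two-finger parallel gripper is mounted at the origin on the work surface. World frame = base frame: x ahead of the robot, y to its left, z up, the work surface at z = 0. Lengths are in mm, angles in rad, forces in N, time in s.
With the tool pointing down it reaches from about 350 to 775 mm from the base axis. Payload 7.3 kg.
Tool frame: the origin (TCP) lies midway between the tips of the shut fingers; the grasp point (between the pads) lies 19 mm behind it; x points along the fingers, y is the direction in which the jaws open and shut, and the axes are right-handed (so a half turn about x gives the same grasp; the last joint's range is limited). The gripper opens to 92 mm and grips with 3 to 60 N. Pads are 19 mm wide; open, the fingers measure 130 mm over their backs; the gripper's body (75 mm by 190 mm) begins 47 mm behind the grasp point.
Start: joints at [-0.146, 0.342, 1.524, -0, 1.275, -0.146], TCP at [525.019, 0.019, 226.741] pointing down, gripper open.
Joint ranges: [-2.53, 2.53], [-0.77, 2.02], [0.04, 2.7], [-1, 4.14], [0.28, 2.66], [-3.11, 3.11]. Speed limits (rad/s): [2.57, 2.57, 3.14, 3.14, 3.14, 3.14].

### API

Orientations are given as [roll, pitch, yaw] about the fixed x, y, z axes, in that order (R = Rz(yaw) Ry(pitch) Rx(roll)).
In Python, from plant import bot gives the robot as it stands. The module is installed in compiled form; this text tells all that it offers.
- The arm moves only by the shell command python3 -m handwheel 'ROWS' [OPENING]. ROWS is JSON, a list that holds one entry, the list of rows, each a list of 4 numbers: the shift along the tool's x, y, z in cm, then the turn about the tool's x in rad. A call has 1 to 8 rows; each row shifts and turns the commanded pose from where the row before left it, along the tool's axes as they then stand; what a row does not reach is not made up. A row lasts 1/12 s, in which the tool goes at most 41.7 mm and 7.16 degrees, less where a joint would pass 70% of its speed; a pose out of reach is approached as far as the arm can. A call is refused whole if a number of a shift passes 4.17 or a number of a turn 0.125, either way. A call with a gripper value outside its range is refused whole. OPENING is the opening, from 0 (shut) to 1 (fully open), set as the call begins (- or left out, the last holds). The fingers move at their own pace and stop on an object; the grip force is fixed at half the most. Time passes only in rows, so rows that do not move let the fingers close. It gives the time, the measured TCP pose, the force and the opening at its end, in the units of the state.
- bot.get_obs(): the state, without advancing time (a new reading comes with each control period).
- bot.capture(name): name is "scene" or "side" or "wrist"; returns (picture, depth): 480x640x3 uint8, red, green, blue; 480x640 float32, mm along the optical axis (not along the pixel's ray), 0 where there is no reading.
- bot.camera_model(name): a dict with "fx", "fy", "cx", "cy" (pixels), "dist_coeffs" ([k1, k2, p1, p2, k3] as OpenCV has them; the pictures are not rectified), "position" and "rotation" of the camera in the world. Camera axes: x right, y down, z forward; pixel columns grow to the right and rows downward; lengths in mm; the calibration is good to about 2 mm. A picture is of the moment at which its call begins: read the wrist's pose just before it. camera_model takes no time and is no camera call; for the wrist camera it gives the pose at the moment of the call.
- bot.close_job(): hands the job in, once; it reports no verdict.
Trained networks look in the newest picture that a camera, given by its name, has taken for a name from the list of things; names that differ only in an ending like _2 or _b are one class to them, and where a whole thing is asked for, a point or a joint stands for the part that bears it (a point fixed in the world has none). Each returns a list of dicts, best first, with "conf" (0 to 1); they miss things now and then, are a little off and sometimes report something else, mostly with a low value. They report only what shows in the picture. A call takes as long as a camera call.
- bot.find_in(camera, label): "bbox" ([left, top, width, height] in pixels, round what is visible of it).
- bot.spot_point(camera, label): "point" ([column, row] in pixels: a listed point, or the origin of a listed thing).
The state is a dict: "time": time; "joint_positions": joint angles; "dq": joint speeds; "tau": joint torques, N m; "tool_pos": TCP position; "tcp_rot": TCP orientation; "contact_force": force on the tool from outside, world axes, zero at the start; "moment": the same for the moment, N m; "grip_width": finger opening in mm.
Only numpy, scipy, OpenCV 4.12 (cv2) and the standard library are available. Lean on these libraries where they do the work, as an engineer would, in place of code of your own. Each camera call takes 0.05 s, during which the arm holds its last target.

### The job

Set up the bench for reading the chromatography plates: lean the blue-framed reference plate on the sloped stand, centred, long way up, with its lower end down on the ledge, and slide the UV lamp by its orange ring along the bent rail, round both bends, right up against the red end stop so that it hangs still over the stand. Move every grey-framed plate from the blue carrier into the white wire drying rack, each standing on its long edge squarely in a slot of its own. Do not disturb the two bottles and the vial tray.

Things in the scene. Friction and masses are not known exactly. Their poses are not given: they have to be found in the camera images.
- station: fixed reading station: grey foot plate 165 x 360 x 6 mm carrying the sloped stand and the bent lamp rail. Origin on the bench under the stand's lower edge, middle of its width; x away from the robot side, y left along the stand, z up. Rail: 10 mm round wire, level, axis 235 mm above the bench, carried only at its ends (x 0, y 225 and x 100, y -85 mm), where it turns down to the foot plate
- rail_start (a point): on the rail's axis at its free end (x 0, y 225, z 235 mm in the station frame), axes as the station's. Straight run from here along -y to rail_bend1; its first 18 mm are the rounded turn-down
- rail_bend1 (a point): corner point of the first bend, where the axes of the two straight runs would meet (x 0, y 85, z 235 mm in the station frame); square turn, the wire cuts the corner with a 30 mm radius. Straight run from here along +x to rail_bend2
- rail_bend2 (a point): corner point of the second bend (x 100, y 85, z 235 mm in the station frame), square turn of 30 mm radius. Straight run from here along -y to rail_stop
- rail_stop (a point): centre of the face of the red end stop, a 32 mm disc fixed on the wire (station x 100, y -8, z 235 mm), axes as the station's; the ring comes from +y and meets this face. With the ring touching it the lamp's origin is 8 mm to +y of this point and 7 mm below it
- lamp: white battery UV lamp head 90 x 36 x 30 mm (32 to 62 mm below the origin) under an orange ring threaded on the rail; 160 g. Ring 40 mm outside, 24 mm hole, 16 mm long. Origin: ring's centre; x along the wire and the lamp length; z up. Hangs loose and may swing, origin 7 mm under the wire's axis; starts on the rail's first run. Grasp the ring across its outside, a finger either side of the wire
- stand: sloped aluminium stand on the station: face 140 mm wide, 108 mm up the slope, 40 degrees from horizontal; a ledge on its lower edge stands 14 mm out from the face. Origin: middle of the face's lower edge, at the ledge, 16 mm above the bench; x up the slope (away from the robot), y left along the ledge, z square out of the face. The reference in place lies at x 52, y 0, z 4.5 mm
- reference: blue-framed reference plate, 104 x 60 x 9 mm, about 85 g, lying flat on the bench at the start. Origin at its centre; x along the 104 mm length, y along the 60 mm width, z through the thickness. Either end may be up and either face out
- carrier: blue plastic carrier, fixed, 130 x 215 mm, five slots 40 mm apart, the grey plates standing in some. Origin: centre of its underside; x along the plates' length, y across the slots, z up. Slot floors 8 mm above the bench; pairs of fins, 90 mm long, rise to 32 mm and leave 13 mm between them. Lips 14 mm high at the two ends across x
- rack: drying rack, fixed: white drip tray 130 x 215 mm with steel wire hoops making five slots 40 mm apart. Origin: centre of its underside; x along the slots, y across them, z up. A slot is the 13 mm gap between two hoops (4 mm wire, 90 mm long, top 32 mm above the bench), floor at 8 mm. Lips 14 mm high at the two ends across x, 122 mm apart inside. May be left or right
- rack_slot0 (a point): middle of the floor of rack slot 0 (rack frame y -80 mm, z 8 mm), axes as the rack's; a plate properly in the slot has its origin here
- rack_slot1 (a point): middle of the floor of rack slot 1 (rack frame y -40 mm, z 8 mm), axes as the rack's; a plate properly in the slot has its origin here
- rack_slot2 (a point): middle of the floor of rack slot 2 (rack frame y 0 mm, z 8 mm), axes as the rack's; a plate properly in the slot has its origin here
- rack_slot3 (a point): middle of the floor of rack slot 3 (rack frame y 40 mm, z 8 mm), axes as the rack's; a plate properly in the slot has its origin here
- rack_slot4 (a point): middle of the floor of rack slot 4 (rack frame y 80 mm, z 8 mm), axes as the rack's; a plate properly in the slot has its origin here
- plate0: grey-framed white plate, 104 x 60 x 9 mm, about 85 g, standing on a long edge in the carrier at the start (three to five of the five plates are present). Origin in the middle of its bottom long edge; x along the 104 mm length, y through the 9 mm thickness, z up along the 60 mm height
- plate1: grey-framed white plate, 104 x 60 x 9 mm, about 85 g, standing on a long edge in the carrier at the start (three to five of the five plates are present). Origin in the middle of its bottom long edge; x along the 104 mm length, y through the 9 mm thickness, z up along the 60 mm height
- plate2: grey-framed white plate, 104 x 60 x 9 mm, about 85 g, standing on a long edge in the carrier at the start (three to five of the five plates are present). Origin in the middle of its bottom long edge; x along the 104 mm length, y through the 9 mm thickness, z up along the 60 mm height
- plate3: grey-framed white plate, 104 x 60 x 9 mm, about 85 g, standing on a long edge in the carrier at the start (three to five of the five plates are present). Origin in the middle of its bottom long edge; x along the 104 mm length, y through the 9 mm thickness, z up along the 60 mm height
- plate4: grey-framed white plate, 104 x 60 x 9 mm, about 85 g, standing on a long edge in the carrier at the start (three to five of the five plates are present). Origin in the middle of its bottom long edge; x along the 104 mm length, y through the 9 mm thickness, z up along the 60 mm height
- solvent_bottle: clear glass bottle, 86 mm wide, 163 mm high with blue cap; origin at the centre of its underside. Not to be disturbed
- waste_bottle: brown glass bottle of the same size; origin at the centre of its underside. Not to be disturbed
- vial_tray: small blue tray of vials, 85 x 125 x 36 mm; origin at the centre of its underside. Not to be disturbed

How it is judged:
By the outcome, as a careful person would: the job done as asked, in the order asked, and still so for the second after the job is handed in, with the robot touching nothing.
Of plate0, plate1, plate2, plate3, plate4 only 3 to 5 are there at a start; the rules pass over those that are not, and their reading is None.
At some moment in a run one of reference, lamp may be knocked a few centimetres aside while the robot is not near it.
It also fails if it takes over 210 s, if anything falls off the work surface, if the arm or the gripper's body presses on something with over 40 N, if the wrist force passes 120 N, or if a joint passes its speed limit or range.

## Working session

There is one attempt and no reset: what is moved stays moved. The work goes in short steps, Python scripts to look and compute and a shell command to move; the robot and the scene stay as the last step left them, time stands still between calls to the robot, and variables do not carry over. Pictures are saved under pics/ and viewed, and the job is handed in when it is done.

```bash
mkdir -p pics; cat > h.py <<'E'
import numpy as np, cv2, sys
from plant import bot
from scipy.spatial.transform import Rotation as R
np.set_printoptions(precision=1,suppress=True)
def cam(n):
    m=bot.camera_model(n); K=np.array([[m['fx'],0,m['cx']],[0,m['fy'],m['cy']],[0,0,1]])
    return K,np.array(m['dist_coeffs'],float),np.array(m['position'],float),np.array(m['rotation'],float)
def rot(r):
    return r if r.shape==(3,3) else R.from_euler('xyz',r).as_matrix()
def ray(n,uv):
    K,d,p,r=cam(n); r=rot(r)
    q=cv2.undistortPoints(np.array(uv,float).reshape(-1,1,2),K,d).reshape(-1,2)
    return p,np.c_[q,np.ones(len(q))]@r.T
def onz(n,uv,z):
    p,v=ray(n,uv); return p+v*((z-p[2])/v[:,2:3])
def cloud(n,dep):
    v,u=np.nonzero(dep>0); p,w=ray(n,np.c_[u,v]); return np.c_[u,v],p+w*dep[v,u][:,None]
def proj(n,P):
    K,d,p,r=cam(n); r=rot(r)
    X=(np.array(P,float).reshape(-1,3)-p)@r
    return cv2.projectPoints(X,np.zeros(3),np.zeros(3),K,d)[0].reshape(-1,2)
def snap(n,name):
    im,d=bot.capture(n); cv2.imwrite('pics/%s.png'%name,im[:,:,::-1]); np.save('pics/%s.npy'%name,d); return im,d
def st():
    o=bot.get_obs(); print('t',round(o['time'],2),'tcp',np.array(o['tool_pos']),'rpy',np.round(o['tcp_rot'],3),'F',np.array(o['contact_force']),'w',round(o['grip_width'],1)); return o
E
python3 - <<'E'
from h import *
o=st(); print(o)
for n in ['scene','side','wrist']:
    m=bot.camera_model(n); print(n,m)
    snap(n,n+'0')
    for l in (['station','rail_start','rail_bend1','rail_bend2','rail_stop','lamp','stand','reference','carrier','rack','rack_slot0','rack_slot4','plate0','solvent_bottle','waste_bottle','vial_tray'] if n=='scene' else []):
        print(l,[(np.round(x['point']).tolist(),round(x['conf'],2)) for x in bot.spot_point(n,l)][:6])
E
```

```text
t 0.0 tcp [524.6   0.1 226. ] rpy [-1.7  1.6  3. ] F [-0.1 -0.1 -0.2] w 91.9
{'time': 0.0, 'joint_positions': array([-0.1,  0.3,  1.5, -0. ,  1.3, -0.1]), 'dq': array([-0., -0., -0., -0., -0.,  0.]), 'tau': array([  0. , -43.1, -24.4,   0.1,   0.1,  -0. ]), 'tool_pos': array([524.6,   0.1, 226. ]), 'tcp_rot': array([-1.7,  1.6,  3. ]), 'contact_force': array([-0.1, -0.1, -0.2]), 'moment': array([ 0., -0.,  0.]), 'grip_width': 91.85502516822402}
scene {'fx': 615.9859634424132, 'fy': 615.9859634424132, 'cx': 319.04080161987866, 'cy': 238.02297982298475, 'dist_coeffs': array([-0.,  0.,  0.,  0.,  0.]), 'position': array([1293.3, -578.4, 1089.1]), 'rotation': array([-2.3,  0. ,  0.9])}
station [([320.0, 306.0], 0.86), ([421.0, 232.0], 0.26)]
rail_start [([398.0, 186.0], 0.88)]
rail_bend1 [([350.0, 210.0], 0.74), ([385.0, 237.0], 0.74)]
rail_bend2 [([350.0, 210.0], 0.74), ([385.0, 237.0], 0.74)]
rail_stop [([348.0, 260.0], 0.88)]
lamp [([374.0, 205.0], 0.79)]
stand [([320.0, 302.0], 0.58)]
reference [([288.0, 273.0], 0.69)]
carrier [([424.0, 233.0], 0.98)]
rack [([191.0, 358.0], 0.61), ([
[... 395 characters left out ...]
0, 218.0], 0.73), ([434.0, 236.0], 0.7)]
solvent_bottle [([459.0, 304.0], 0.8), ([120.0, 308.0], 0.59)]
waste_bottle [([295.0, 410.0], 0.7)]
vial_tray [([123.0, 306.0], 0.67), ([200.0, 370.0], 0.53), ([420.0, 226.0], 0.2)]
side {'fx': 562.3600939133983, 'fy': 562.3600939133983, 'cx': 320.7865143986393, 'cy': 248.29744362983686, 'dist_coeffs': array([-0.1,  0. ,  0. ,  0. ,  0. ]), 'position': array([ 419.4, 1158.2, 1133.7]), 'rotation': array([-2.3, -0. , -3. ])}
wrist {'fx': 345.2283020091563, 'fy': 345.2283020091563, 'cx': 312.33177944824246, 'cy': 235.1271165410284, 'dist_coeffs': array([0., 0., 0., 0., 0.]), 'position': array([524.2,  79.2, 384.2]), 'rotation': array([ 2.8, -0. , -0. ])}
```

View pics/scene0.png

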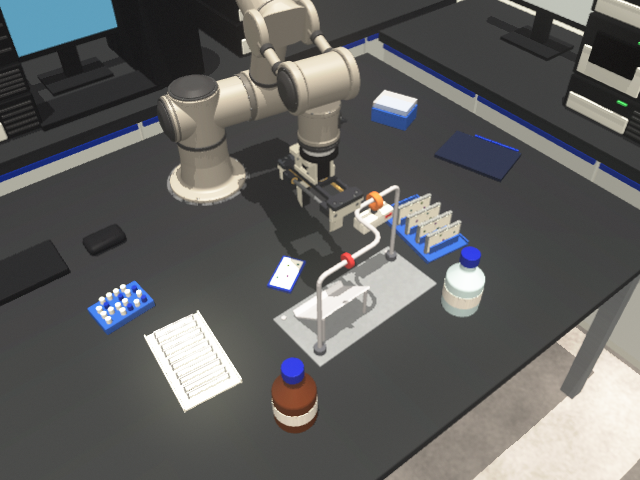

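View pics/side0.png

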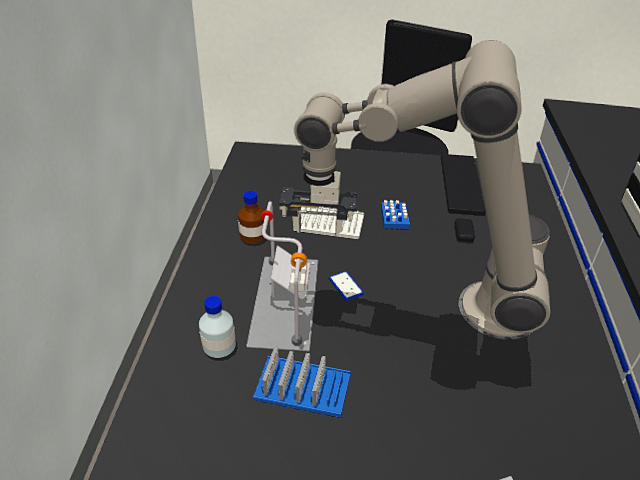

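View pics/wrist0.png

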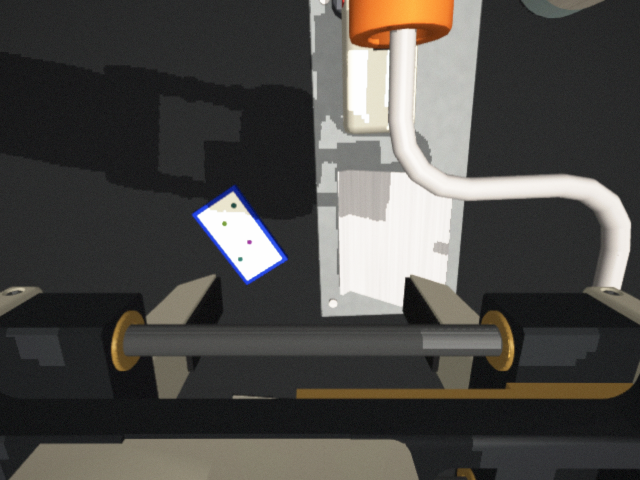

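```bash
python3 - <<'E'
from h import *
o=st(); print(o['tcp_rot'], R.from_euler('xyz',o['tcp_rot']).as_matrix())
z=lambda n,uv,z: print(n,uv,onz(n,uv,z))
z('scene',[[320,306]],0);z('scene',[[398,186],[350,210],[385,237],[348,260]],235)
z('scene',[[288,273]],4.5);z('scene',[[424,233],[191,358]],0)
z('scene',[[207,388],[191,356],[178,331],[185,345],[200,370],[419,225],[438,248],[414,218],[434,236]],8)
z('scene',[[459,304],[295,410],[123,306]],0)
for l in ['station','rail_start','rail_bend1','rail_stop','lamp','reference','carrier','rack','rack_slot0','plate0','solvent_bottle','waste_bottle','vial_tray']:
    r=bot.spot_point('side',l); h={'rail_start':235,'rail_bend1':235,'rail_stop':235,'lamp':228,'reference':4.5,'rack_slot0':8,'plate0':8}.get(l,0)
    for x in r[:6]: print(l,round(x['conf'],2),np.round(x['point']),onz('side',[x['point']],h)[0])
E
```

```text
t 0.95 tcp [525.    0.  226.8] rpy [ 1.3  1.6 -0.2] F [ 0.3 -0.3 -0. ] w 91.8
[ 1.3  1.6 -0.2] [[ 0.  1.  0.]
 [-0.  0. -1.]
 [-1.  0.  0.]]
scene [[320, 306]] [[570.  -32.8   0. ]]
scene [[398, 186], [350, 210], [385, 237], [348, 260]] [[561.5 191.  235. ]
 [558.2  57.6 235. ]
 [664.3  60.8 235. ]
 [668.2 -38.1 235. ]]
scene [[288, 273]] [[444.7 -33.3   4.5]]
scene [[424, 233], [191, 358]] [[ 541.6  325.6    0. ]
 [ 515.5 -337.1    0. ]]
scene [[207, 388], [191, 356], [178, 331], [185, 345], [200, 370], [419, 225], [438, 248], [414, 218], [434, 236]] [[ 605.7 -348.9    8. ]
 [ 516.7 -336.4    8. ]
 [ 440.7 -326.6    8. ]
 [ 483.6 -332.6    8. ]
 [ 559.2 -338.7    8. ]
 [ 517.6  329.9    8. ]
 [ 607.5  308.2    8. ]
 [ 490.1  338.5    8. ]
 [ 570.7  331.1    8. ]]
scene [[459, 304], [295, 410], [123, 306]] [[ 761.   222.3    0. ]
 [ 751.2 -234.2    0. ]
 [ 292.5 -391.4    0. ]]
station 0.66 [303. 282.] [568.5 -40.2   0. ]
station 0.37 [330. 226.] [ 511.6 -324.9    0. ]
station 0.22 [318. 388.] [486.3 328.8   0. ]
rail_start 0.78 [294. 279.] [559.7 199.2 235. ]
rail_bend1 0.92 [263. 2
[... 412 characters left out ...]
596.7 -235.8    0. ]
rack_slot0 0.86 [332. 220.] [ 508.6 -344.6    8. ]
rack_slot0 0.85 [317. 217.] [ 560.7 -354.9    8. ]
rack_slot0 0.84 [353. 228.] [ 436.3 -313.6    8. ]
rack_slot0 0.8 [306. 218.] [ 594.5 -343.2    8. ]
rack_slot0 0.75 [337. 224.] [ 489.8 -326.5    8. ]
rack_slot0 0.33 [302. 278.] [573.6 -50.5   8. ]
plate0 0.86 [301. 385.] [527.5 329.9   8. ]
plate0 0.85 [319. 385.] [483.7 326.3   8. ]
plate0 0.83 [289. 383.] [556.3 327.6   8. ]
plate0 0.63 [271. 379.] [601.9 322.5   8. ]
solvent_bottle 0.86 [220. 343.] [754.7 218.5   0. ]
waste_bottle 0.72 [253. 233.] [ 758.5 -251.5    0. ]
vial_tray 0.69 [396. 216.] [ 294.3 -409.7    0. ]
vial_tray 0.69 [272. 380.] [600.4 317.1   0. ]
```

```bash
python3 - <<'E'
from h import *
im=cv2.imread('pics/wrist0.png'); d=np.load('pics/wrist0.npy')
uv,P=cloud('wrist',d)
# reference
roi=np.zeros(d.shape,bool); roi[170:300,180:300]=1
hsv=cv2.cvtColor(im,cv2.COLOR_BGR2HSV)
m=roi&(hsv[:,:,2]>90)
m=cv2.morphologyEx(m.astype(np.uint8),cv2.MORPH_OPEN,np.ones((3,3)))
c=max(cv2.findContours(m,0,2)[0],key=cv2.contourArea)[:,0].astype(float)
W=onz('wrist',c,9.0)[:,:2].astype(np.float32)
print('ref',cv2.minAreaRect(W), 'depth z',np.median(P[(m[uv[:,1],uv[:,0]]>0),2]))
# rail axis points from depth  z 225..245
s=(P[:,2]>231)&(P[:,2]<244)&(hsv[uv[:,1],uv[:,0],1]<60)
Q=P[s]; print(len(Q))
for lo in range(-60,200,15):
    q=Q[(Q[:,1]>lo)&(Q[:,1]<lo+15)]
    if len(q)>20: print(lo,q[:,0].min(),np.median(q[:,0]),q[:,0].max(),q[:,2].max())
# foot plate
s=(abs(P[:,2]-6)<2.5)&(P[:,0]>525)
f=P[s]
for lo in range(-60,200,15):
    q=f[(f[:,1]>lo)&(f[:,1]<lo+15)]
    if len(q)>20: print('foot',lo,np.percentile(q[:,0],[1,99]))
# stand face
s=(uv[:,0]>345)&(uv[:,0]<400)&(uv[:,1]>185)&(uv[:,1]<270); q=P[s]
A=np.c_[q[:,:2],np.ones(len(q))]; k=np.linalg.lstsq(A,q[:,2],rcond=None)[0]; print('face',k,'yaw',np.arctan2(k[1],k[0]))
E
```

```text
ref ((442.8316650390625, -38.566070556640625), (61.2884407043457, 104.7105484008789), 33.249908447265625) depth z 8.925431317873517
12179
-15 478.1028071172028 478.8215569556449 570.6815483301881 243.98447203031833
0 461.89547508437437 572.2594727790698 666.9025898012673 243.99927202049122
15 656.1577792909768 659.6585472534487 666.8491049926247 241.22705650329317
30 647.8211889541632 656.9211396165003 665.6845743549543 241.5715355246485
45 565.2463485698121 613.6383453312981 659.8027851051504 241.41996020593083
60 556.9129240299817 566.1063101736415 634.8396077159546 241.6029321219364
75 555.0508667039151 559.5711191810012 566.5267196044005 241.8454698378716
90 554.298726778295 558.5579241873063 564.6593427285612 241.1110095707482
105 553.9694511202487 558.1413811084358 564.2417184570908 241.32055435774413
foot -60 [532.3 695.6]
foot -45 [531.1 694.7]
foot -30 [531.  694.1]
foot -15 [529.9 693.2]
foot 0 [529.8 691.2]
foot 15 [528.6 689.8]
foot 30 [528.6 690.8]
foot 45 [528.5 689.7]
foot 60 [528.4 688.9]
foot 75 [527.4 689.2]
foot 90 [526.3 688.4]
foot 105 [525.3 687.6]
foot 120 [525.3 687. ]
foot 135 [525.3 686.4]
foot 150 [525.3 685.6]
foot 165 [525.3 685.1]
foot 180 [525.3 761.6]
foot 195 [525.7 724.5]
face [   0.8    0.  -438.3] yaw 0.03934571364072073
```

```bash
cat > rail.py <<'E'
from h import *
from scipy.optimize import least_squares
from scipy.spatial import cKDTree
def axis():
    p=[(0,y) for y in np.arange(205,115,-1)]
    p+=[(30-30*np.cos(a),115-30*np.sin(a)) for a in np.linspace(0,np.pi/2,40)]
    p+=[(x,85) for x in np.arange(31,70)]
    p+=[(70+30*np.sin(a),55+30*np.cos(a)) for a in np.linspace(0,np.pi/2,40)]
    p+=[(100,y) for y in np.arange(54,5,-1)]
    return np.array(p,float)
AX=np.c_[axis(),np.zeros(len(axis()))]; T=cKDTree(AX)
def fit(Q,x0=(562,-31,235,.042)):
    def f(v,Q=Q):
        L=Q-[v[0],v[1],v[2]]; c,s=np.cos(v[3]),np.sin(v[3])
        L=np.c_[c*L[:,0]+s*L[:,1],-s*L[:,0]+c*L[:,1],L[:,2]]
        return T.query(L)[0]-5
    r=least_squares(f,x0,loss='soft_l1',f_scale=1.0,x_scale=[1,1,1,.01],diff_step=1e-4); return r.x,np.median(abs(r.fun))
E
python3 - <<'E'
from rail import *
im=cv2.imread('pics/wrist0.png'); d=np.load('pics/wrist0.npy')
uv,P=cloud('wrist',d); hsv=cv2.cvtColor(im,cv2.COLOR_BGR2HSV)
s=(P[:,2]>228)&(P[:,2]<244)&(hsv[uv[:,1],uv[:,0],1]<60)&(uv[:,1]<280)&(P[:,0]>540)
v,e=fit(P[s][::5]); print(s.sum(),v,v[3],e)
x0,y0,z,a=v; c,sn=np.cos(a),np.sin(a)
for n,x,y in [('stop',100,-8),('bend1',0,85),('bend2',100,85),('start',0,225)]: print(n,x0+c*x-sn*y,y0+sn*x+c*y)
# scene check
for cam_ in ['scene','side']:
  for n,x,y in [('stop',100,-8),('bend1',0,85),('bend2',100,85),('start',0,225)]: print(cam_,n,proj(cam_,[x0+c*x-sn*y,y0+sn*x+c*y,235]))
E
```

```text
10747 [564.5 -32.  234.6   0. ] 0.03561713810602666 0.3697656450966469
stop 664.7647990391981 -36.393329621930626
bend1 561.5165278118628 52.98672681442772
bend2 661.4531054906384 56.54768761933066
start 556.5311826849986 192.89793556471352
scene stop [[347.6 258.6]]
scene bend1 [[349.3 211.7]]
scene bend2 [[382.5 237.1]]
scene start [[397.1 184.5]]
side stop [[267.  216.4]]
side bend1 [[301.  240.2]]
side bend2 [[262. 238.]]
side start [[295.6 277.4]]
```

```bash
python3 -m handwheel '[[[1.5,-2.74,1.28,0],[2,-2.74,1.29,0],[2,-2.74,1.29,0],[1.5,0,0,-0.116],[1.5,0,0,-0.116],[0,0,0,-0.116],[0,0,0,-0.116],[0,0,0,-0.116]]]' 1; python3 -m handwheel '[[[0,0,0,0],[0,0,0,0]]]'; python3 - <<'E'
from h import *
st(); im,d=snap('wrist','w1'); st()
E
```

```text
time: 2.27
tool_pos: [442.7, -38.6, 141.5]
tcp_rot: [-2.483, 1.571, 2.815]
contact_force: [-0.6, -0.8, -0.1]
grip_width: 91.8
time: 2.43
tool_pos: [442.9, -38.6, 141.8]
tcp_rot: [0.854, 1.57, -0.14]
contact_force: [0.1, -0.2, -0.6]
grip_width: 91.8
t 2.43 tcp [442.9 -38.6 141.8] rpy [ 0.9  1.6 -0.1] F [ 0.1 -0.2 -0.6] w 91.8
t 2.48 tcp [442.9 -38.6 141.8] rpy [ 0.8  1.6 -0.2] F [-0.2  0.1 -0.6] w 91.9
```

View pics/w1.png

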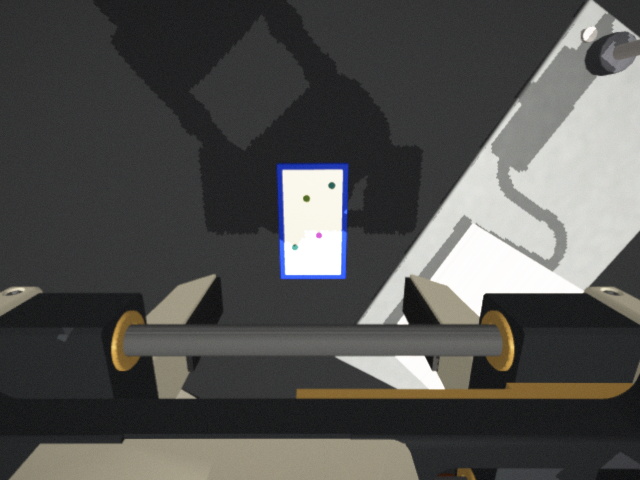

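```bash
cat >> h.py <<'E'
def tool():
    o=bot.get_obs(); Rm=R.from_euler('xyz',o['tcp_rot']).as_matrix(); return np.array(o['tool_pos']),Rm
def goto(x,y,z,jaw=None):
    "print tool-frame shift (cm) to reach world x,y,z; jaw deg = world angle of tool y"
    p,Rm=tool(); s=Rm.T@(np.array([x,y,z])-p)/10; cur=np.degrees(np.arctan2(Rm[1,1],Rm[0,1]))
    print('tcp',p,'jaw',round(cur,2),'shift cm',np.round(s,2), '' if jaw is None else 'turn %.3f'%(-np.radians(jaw-cur)))
E
python3 - <<'E'
from h import *
im=cv2.imread('pics/w1.png'); hsv=cv2.cvtColor(im,cv2.COLOR_BGR2HSV)
roi=np.zeros(im.shape[:2],bool); roi[140:300,255:375]=1
m=roi&((hsv[:,:,2]>70))&((hsv[:,:,1]>100)|(hsv[:,:,2]>150)); 
m=cv2.morphologyEx(m.astype(np.uint8),cv2.MORPH_OPEN,np.ones((3,3)))
c=max(cv2.findContours(m,0,2)[0],key=cv2.contourArea)[:,0].astype(float)
W=onz('wrist',c,9.0)[:,:2].astype(np.float32); print(cv2.minAreaRect(W)); goto(442.8,-38.6,1.5,33.2)
E
```

```text
((442.2074890136719, -38.77723693847656), (61.034114837646484, 104.60225677490234), 33.1533088684082)
tcp [442.9 -38.6 141.8] jaw 33.02 shift cm [14. -0. -0.] turn -0.003
```

```bash
python3 -m handwheel '[[[3,0,0,0],[3,0,0,0],[3,0,0,0],[2.5,0,0,0],[1.5,0,0,0],[0.6,0,0,0],[0.4,0,0,0],[0,0,0,0]]]'; python3 -m handwheel '[[[0,0,0,0],[0,0,0,0],[0,0,0,0],[0,0,0,0],[0,0,0,0],[0,0,0,0],[0,0,0,0]]]' 0.4;
```

```text
time: 3.15
tool_pos: [443.0, -38.6, 1.7]
tcp_rot: [-2.216, 1.571, 3.075]
contact_force: [0.4, -0.5, 0.6]
grip_width: 91.6
time: 3.73
tool_pos: [443.1, -38.7, 2.1]
tcp_rot: [0.746, 1.57, -0.245]
contact_force: [-1.1, 0.3, 4.4]
grip_width: 59.5
```

```bash
python3 -m handwheel '[[[-0.5,0,0,0],[-2,0,0,0],[-3,0,0,0],[-3,0,0,0],[-3,0,0,0],[-2.5,0,0,0],[0,0,0,-0.06],[0,0,0,-0.1]]]'; python3 -m handwheel '[[[0,0,0,-0.11],[0,0,0,-0.11],[0,0,0,-0.11],[0,0,0,-0.11],[0,0,0,-0.11],[0,0,0,-0.11],[0,0,0,-0.11],[0,0,0,-0.1]]]'; python3 - <<'E'
from h import *
o=st();print(np.round(o['joint_positions'],3)); x0,y0,a=564.5,-32,.038
def W(x,y): return x0+np.cos(a)*x-np.sin(a)*y, y0+np.sin(a)*x+np.cos(a)*y
print(W(42,-20)); goto(*W(42,-20),140,90+np.degrees(a))
snap('side','s1')
E
```

```text
time: 4.4
tool_pos: [443.6, -38.7, 143.6]
tcp_rot: [0.578, 1.567, -0.25]
contact_force: [-0.5, -0.4, -1.3]
grip_width: 59.5
time: 5.07
tool_pos: [442.5, -38.5, 141.8]
tcp_rot: [2.821, 1.57, 2.866]
contact_force: [-1.1, -0.2, -0.7]
grip_width: 59.4
t 5.07 tcp [442.5 -38.5 141.8] rpy [2.8 1.6 2.9] F [-1.1 -0.2 -0.7] w 59.4
[-0.3  0.3  1.9  0.   1.  -1.9]
(np.float64(607.2294967553512), np.float64(-50.38994581379834))
tcp [442.5 -38.5 141.8] jaw 92.56 shift cm [ 0.2 -1.9 16.4] turn 0.007
```

View pics/s1.png

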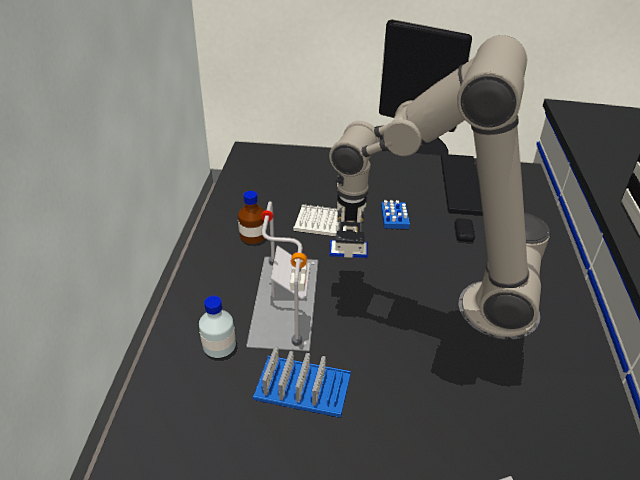

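```bash
python3 -m handwheel '[[[0,-0.6,2,0],[0,-0.6,3,0],[0,-0.6,3.5,0],[0,-0.6,3.5,0],[0,0,2.4,0],[0,0,1.5,0],[0,0,0.5,0],[0,0,0,0]]]'; python3 - <<'E'
from h import *
o=st(); x0,y0,a=564.5,-32,.038
def W(x,y): return x0+np.cos(a)*x-np.sin(a)*y, y0+np.sin(a)*x+np.cos(a)*y
goto(*W(42,-25),57,90+np.degrees(a))
snap('scene','c1');snap('wrist','w2')
E
```

```text
time: 5.78
tool_pos: [607.8, -56.0, 141.1]
tcp_rot: [2.859, 1.57, 2.897]
contact_force: [-0.7, 0.3, -0.7]
grip_width: 59.5
t 5.78 tcp [607.8 -56.  141.1] rpy [2.9 1.6 2.9] F [-0.7  0.3 -0.7] w 59.5
tcp [607.8 -56.  141.1] jaw 92.18 shift cm [ 8.4  0.1 -0. ] turn 0.000
```

View pics/c1.png

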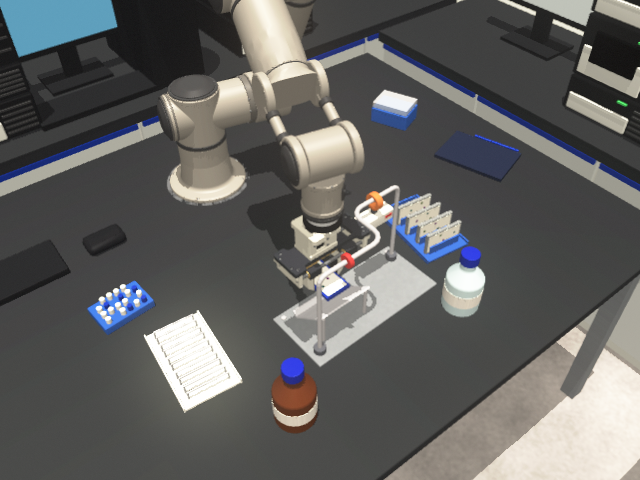

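View pics/w2.png

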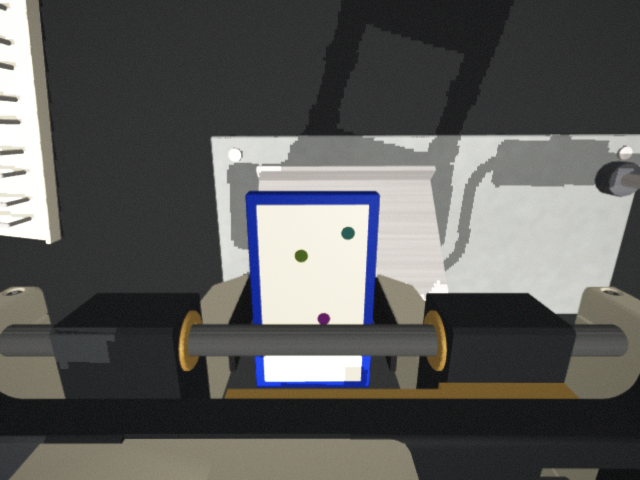

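```bash
python3 -m handwheel '[[[1.5,0,0,0],[1.5,0,0,0],[1,0,0,0],[0.5,0,0,0],[0.3,0,0,0],[0,0,0,0]]]'; python3 -m handwheel '[[[0.4,0,0,0],[0.4,0,0,0],[0,0,0,0],[0,0,0,0]]]';python3 -m handwheel '[[[0.3,0,0,0],[0.3,0,0,0],[0.3,0,0,0],[0,0,0,0],[0,0,0,0]]]'; python3 - <<'E'
from h import *
st();snap('wrist','w3');snap('side','s3')
E
```

```text
time: 6.38
tool_pos: [607.2, -56.1, 93.6]
tcp_rot: [2.987, 1.57, 3.026]
contact_force: [0.4, 0.6, -0.8]
grip_width: 59.5
time: 6.72
tool_pos: [608.1, -56.3, 86.4]
tcp_rot: [-0.249, 1.569, -0.21]
contact_force: [0.1, 0.8, 2.1]
grip_width: 59.6
time: 7.13
tool_pos: [608.0, -56.2, 76.7]
tcp_rot: [-0.215, 1.57, -0.176]
contact_force: [1.8, -0.4, 2.5]
grip_width: 59.5
t 7.13 tcp [608.  -56.2  76.7] rpy [-0.2  1.6 -0.2] F [ 1.8 -0.4  2.5] w 59.5
```

View pics/w3.png

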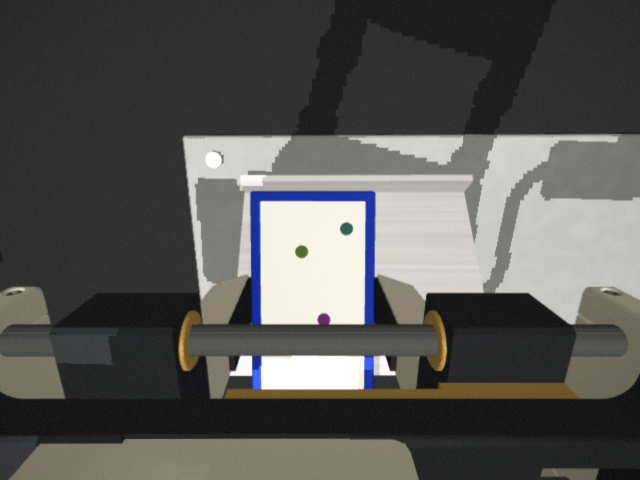

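```bash
python3 -m handwheel '[[[0.3,0,0,0],[0.3,0,0,0],[0.3,0,0,0],[0,0,0,0],[0,0,0,0]]]'; python3 -m handwheel '[[[0.3,0,0,0],[0.2,0,0,0],[0.1,0,0,0],[0,0,0,0],[0,0,0,0]]]'; python3 - <<'E'
from h import *
st();im,d=snap('wrist','w4');snap('side','s4')
hsv=cv2.cvtColor(im,cv2.COLOR_RGB2HSV)
uv,P=cloud('wrist',d)
for v in (200,230,260,290,310):
    s=(uv[:,1]==v)&(uv[:,0]>285)&(uv[:,0]<340); print(v,P[s].mean(0))
E
```

```text
time: 7.65
tool_pos: [607.5, -56.1, 67.5]
tcp_rot: [2.743, 1.57, 2.783]
contact_force: [-0.0, 0.3, 3.2]
grip_width: 59.3
time: 8.07
tool_pos: [607.4, -56.1, 61.6]
tcp_rot: [2.902, 1.57, 2.941]
contact_force: [0.1, 0.7, 4.0]
grip_width: 59.7
t 8.07 tcp [607.4 -56.1  61.6] rpy [2.9 1.6 2.9] F [0.1 0.7 4. ] w 59.7
200 [562.4 -58.4  41.6]
230 [576.1 -57.8  50.5]
260 [589.2 -57.4  58.7]
290 [601.8 -56.9  66.5]
310 [609.9 -56.5  71.6]
```

View pics/w4.png

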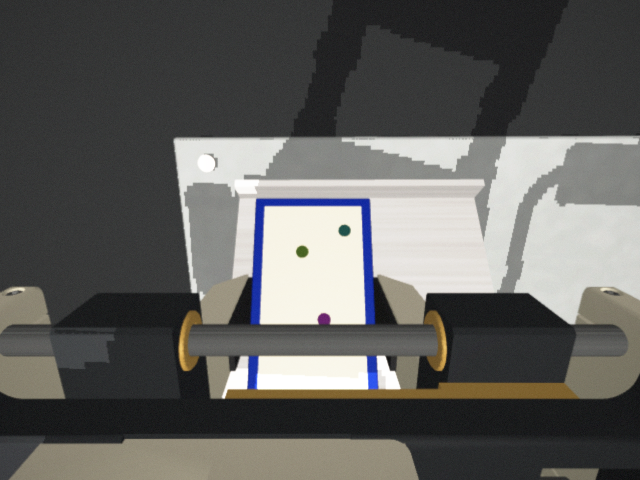

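```bash
python3 -m handwheel '[[[0.1,0,-0.2,0],[0.15,0,-0.2,0],[0.1,0,0,0],[0,0,0,0],[0,0,0,0]]]'; python3 - <<'E'
from h import *
st();im,d=snap('wrist','w5')
uv,P=cloud('wrist',d)
for v in (205,230,260,290,310):
    s=(uv[:,1]==v)&(uv[:,0]>285)&(uv[:,0]<340); print(v,P[s].mean(0))
E
```

```text
time: 8.58
tool_pos: [603.2, -56.2, 58.0]
tcp_rot: [2.986, 1.57, 3.025]
contact_force: [-1.2, -0.8, 3.2]
grip_width: 59.6
t 8.58 tcp [603.2 -56.2  58. ] rpy [3.  1.6 3. ] F [-1.2 -0.8  3.2] w 59.6
205 [560.8 -58.5  38.5]
230 [572.1 -58.   46.4]
260 [585.2 -57.5  54.9]
290 [597.7 -57.   62.9]
310 [605.7 -56.7  68.1]
```

```bash
python3 -m handwheel '[[[0,0,0,0],[0,0,0,0],[0,0,0,0],[0,0,0,0],[0,0,0,0],[0,0,0,0]]]' 0.74; python3 - <<'E'
from h import *
st();im,d=snap('wrist','w6')
uv,P=cloud('wrist',d)
for v in (205,230,260,290,310):
    s=(uv[:,1]==v)&(uv[:,0]>285)&(uv[:,0]<340); print(v,P[s].mean(0))
E
```

```text
time: 9.13
tool_pos: [603.6, -56.3, 58.1]
tcp_rot: [2.552, 1.571, 2.591]
contact_force: [-0.2, 0.0, 0.6]
grip_width: 67.9
t 9.13 tcp [603.6 -56.3  58.1] rpy [2.6 1.6 2.6] F [-0.2  0.   0.6] w 67.9
205 [564.1 -58.4  25.3]
230 [575.7 -57.9  35.8]
260 [588.8 -57.5  46.7]
290 [601.1 -56.9  57. ]
310 [608.8 -56.8  63.4]
```

View pics/w6.png

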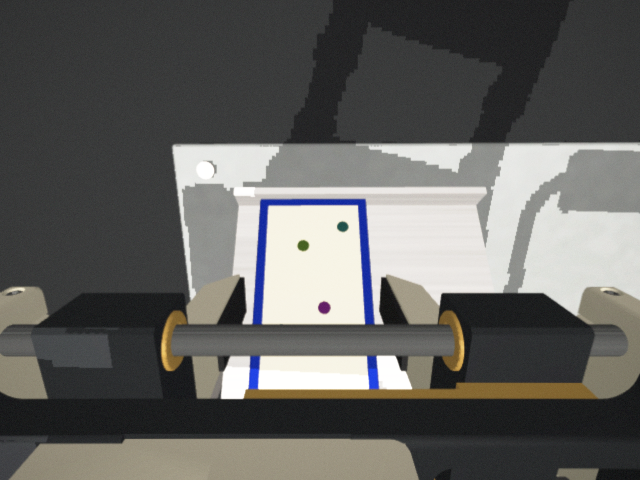

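```bash
cat > refpos.py <<'E'
from h import *
def refpos(name,r0=(225,275),camn='wrist'):
    im,d=snap(camn,name); hsv=cv2.cvtColor(im,cv2.COLOR_RGB2HSV)
    blue=(hsv[:,:,0]>105)&(hsv[:,:,0]<135)&(hsv[:,:,1]>120)&(d>0)
    uv,P=cloud(camn,d); b=blue[uv[:,1],uv[:,0]]&(uv[:,1]>180)&(uv[:,1]<320)&(uv[:,0]>120)&(uv[:,0]<520)
    x0,y0,a=564.5,-32,.038; c,s=np.cos(a),np.sin(a)
    def S(Q): L=Q-[x0,y0,0]; return np.c_[c*L[:,0]+s*L[:,1],-s*L[:,0]+c*L[:,1],L[:,2]]
    B=S(P[b])
    # slope coords
    t=np.radians(40); u=B[:,0]*np.cos(t)+(B[:,2]-16)*np.sin(t); w=-B[:,0]*np.sin(t)+(B[:,2]-16)*np.cos(t)
    for lo in range(-4,112,8):
        k=(u>=lo)&(u<lo+8)&(abs(w-9)<4)
        if k.sum()>10: print('u',lo,'y',np.percentile(B[k,1],[2,98]),'mid',np.mean(np.percentile(B[k,1],[2,98])),'w',np.median(w[k]))
    print('u range',np.percentile(u[abs(w-9)<4],[0.5,99.5]))
    A=S(P); u=A[:,0]*np.cos(t)+(A[:,2]-16)*np.sin(t); w=-A[:,0]*np.sin(t)+(A[:,2]-16)*np.cos(t)
    k=(abs(w)<2)&(u>10)&(u<100); print('face y',np.percentile(A[k,1],[.5,99.5]),'w',np.median(w[k]))
    k=(abs(w-12)<3)&(u<3)&(u>-8); 
    if k.sum()>20: print('ledge y',np.percentile(A[k,1],[1,99]),'u',np.percentile(u[k],[2,98]))
E
python3 -c "
from refpos import *
refpos('w7')"; python3 -m handwheel '[[[-2,0,0,0],[-3,0,0,0],[-2,0,0,0],[-1,0,0,0],[0,0,0,0]]]'; python3 -c "
from refpos import *
refpos('w8')"
```

```text
u -4 y [-54.3   1.9] mid -26.18413934251311 w 7.930835904637613
u 4 y [-55.7   3. ] mid -26.385093519102565 w 8.136023690893271
u 12 y [-55.7   3. ] mid -26.31203675341087 w 7.963386739585398
u 20 y [-55.7   3.1] mid -26.259449350805205 w 8.029625652264045
u 28 y [-55.5   3.1] mid -26.199502912609663 w 8.164415009088295
u 36 y [-55.6   3.2] mid -26.170944360731724 w 7.961957873532874
u 44 y [-55.6   3.1] mid -26.237136380458544 w 8.025414945355003
u 52 y [-55.5   3.2] mid -26.13221474301401 w 8.156145731753416
u 60 y [-55.5   3.4] mid -26.060714454063508 w 8.04955428089857
u range [ 0.7 68. ]
face y [-69.4  69.5] w -0.8036409022146289
ledge y [-68.7  68.6] u [-3.6  1. ]
time: 9.65
tool_pos: [605.0, -56.5, 140.8]
tcp_rot: [-0.252, 1.566, -0.213]
contact_force: [-0.2, -0.3, -0.1]
grip_width: 68.1
u -4 y [-55.3   2.8] mid -26.269400006537573 w 6.986039493772481
u 4 y [-55.1   3. ] mid -26.06439170835237 w 7.500632258843753
u 12 y [-55.    3.3] mid -25.849332149212533 w 7.28635833764537
u 20 y [-55.3   3. ] mid -26.140350953123544 w 7.387934848690932
u 28 y [-54.9   3.4] mid -25.757323131353314 w 7.38880973082481
u 36 y [-55.3   3.1] mid -26.1096841442149 w 7.226578260945171
u 44 y [-54.9   3.5] mid -25.743911295853778 w 7.239325175505606
u 52 y [-55.3   3.2] mid -26.012994455646606 w 7.2332233299169655
u 60 y [-55.    3.5] mid -25.74750607221808 w 7.137404535062764
u 68 y [-55.2   3.2] mid -26.002625809640247 w 7.1270888332449545
u 76 y [-54.9   3.5] mid -25.718459638313423 w 7.346227035194971
u 84 y [-54.7   3.5] mid -25.555004650666437 w 7.29575165791773
u 92 y [-54.8   3.3] mid -25.739492949110737 w 7.120178166694849
u 100 y [-53.8   2.4] mid -25.70473464335075 w 7.1018406780201815
u range [  3.6 102.5]
face y [-267.3   70. ] w -1.3714642064609253
ledge y [-265.4  229. ] u [-7.1  1.5]
```

View pics/w8.png

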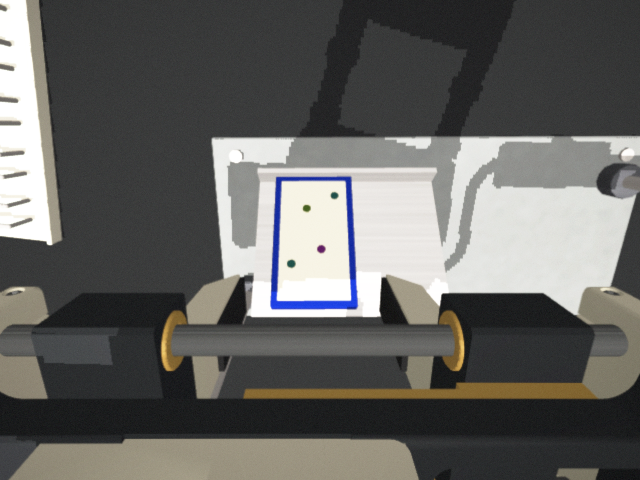

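```bash
python3 -m handwheel '[[[0,-1.5,-0.25,0],[0,-2,-0.25,0],[0,-1.5,-0.25,0],[0,-0.9,-0.2,0],[0,0,0,0],[0,0,0,0],[0,0,0,0],[0,0,0,0]]]' 0; python3 -m handwheel '[[[2,0,0,0],[2.5,0,0,0],[2,0,0,0],[1.2,0,0,0],[0.8,0,0,0],[0.3,0,0,0],[0,0,0,0],[0,0,0,0]]]'; python3 -c "
from refpos import *
st();refpos('w9')"
```

```text
time: 10.37
tool_pos: [596.5, -114.8, 138.1]
tcp_rot: [1.809, 1.57, 1.849]
contact_force: [-0.4, 0.0, -0.4]
grip_width: 18.9
time: 11.03
tool_pos: [597.0, -115.5, 51.0]
tcp_rot: [-0.329, 1.569, -0.29]
contact_force: [-0.2, 0.9, 0.1]
grip_width: 0.2
t 11.03 tcp [ 597.  -115.5   51. ] rpy [-0.3  1.6 -0.3] F [-0.2  0.9  0.1] w 0.2
u -4 y [-55.4   1.8] mid -26.822715857897034 w 8.05467095013706
u 4 y [-56.4   2.7] mid -26.840687239627798 w 8.111353563604123
u 12 y [-56.3   3. ] mid -26.64890193001281 w 7.977223112591817
u 20 y [-56.4   3. ] mid -26.680911290185215 w 8.04609021761265
u 28 y [-56.3   2.9] mid -26.724828228519186 w 8.066380239984342
u 36 y [-56.2   3.1] mid -26.55944118711305 w 8.116407041388305
u 44 y [-0.8  3.3] mid 1.2936488093349605 w 8.182563098412288
u 52 y [-0.7  3.5] mid 1.4245825774309413 w 8.194873014591256
u range [ 1.4 56.2]
face y [-69.4  68.7] w -0.7210632889336779
ledge y [-68.9  67.8] u [-3.4  1.2]
```

View pics/w9.png

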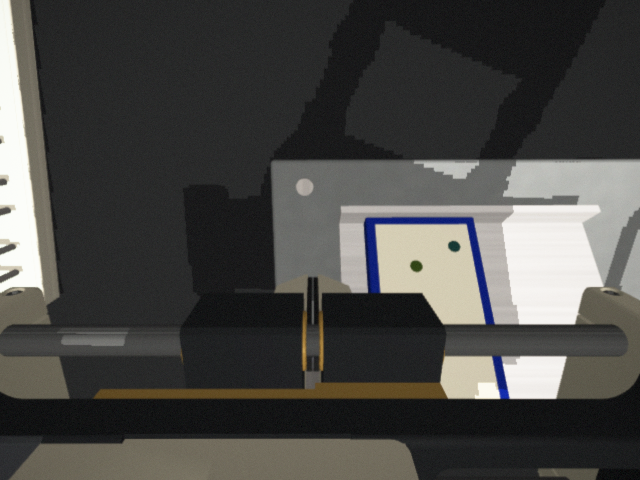

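```bash
python3 -m handwheel '[[[0,0.4,0,0],[0,0.4,0,0],[0,0.4,0,0],[0,0.4,0,0],[0,0.3,0,0],[0,0,0,0],[0,0,0,0]]]'; python3 -c "
from refpos import *
st();refpos('w10')"
```

```text
time: 11.67
tool_pos: [595.8, -96.4, 50.4]
tcp_rot: [-0.231, 1.571, -0.192]
contact_force: [-0.1, -0.4, -0.3]
grip_width: 0.1
t 11.67 tcp [595.8 -96.4  50.4] rpy [-0.2  1.6 -0.2] F [-0.1 -0.4 -0.3] w 0.1
u -4 y [-52.8   4.1] mid -24.32259088147384 w 7.943306650350177
u 4 y [-54.    4.7] mid -24.62590989191403 w 8.056144375588108
u 12 y [-54.2   5. ] mid -24.594921810898203 w 7.976885400165714
u 20 y [-53.9   5. ] mid -24.4427602921532 w 7.978654454015096
u 28 y [-54.    5.1] mid -24.46356028892377 w 7.951130691075554
u 36 y [-52.6   5.4] mid -23.64401577913864 w 8.021485486652589
u 44 y [1.3 5.2] mid 3.2571558762772312 w 8.147776658479202
u 52 y [1.6 5.5] mid 3.5497673450760647 w 8.029141773062804
u range [ 0.8 55.2]
face y [-69.2  69.3] w -0.840115575273404
ledge y [-68.7  68.1] u [-3.7  0.9]
```

```bash
python3 -m handwheel '[[[0,0.3,0,0],[0,0.3,0,0],[0,0.3,0,0],[0,0.3,0,0],[0,0.3,0,0],[0,0.3,0,0],[0,0.3,0,0],[0,0,0,0]]]'; python3 -c "
from refpos import *
st();refpos('w11')"
```

```text
time: 12.38
tool_pos: [594.8, -74.9, 50.2]
tcp_rot: [1.669, 1.571, 1.709]
contact_force: [-0.3, -1.0, -0.6]
grip_width: 0.6
t 12.38 tcp [594.8 -74.9  50.2] rpy [1.7 1.6 1.7] F [-0.3 -1.  -0.6] w 0.6
u -4 y [-31.9  24.7] mid -3.5681757420620936 w 7.963757284724505
u 4 y [-33.   25.8] mid -3.580114424121305 w 8.107091688063699
u 12 y [-32.8  26. ] mid -3.3650136592960074 w 8.005761002263743
u 20 y [-33.  26.] mid -3.494423038279111 w 8.025231253110968
u 28 y [-32.7  26.3] mid -3.1838664133359575 w 8.052185872799337
u 36 y [-31.   26.2] mid -2.427269935329587 w 8.104448763034167
u 44 y [22.6 26.4] mid 24.498215650092597 w 8.222911905840183
u 52 y [22.6 26.4] mid 24.49266469445272 w 8.366824592462592
u range [ 0.8 55.2]
face y [-69.5  69.6] w -0.7766746723883684
ledge y [-68.9  68.3] u [-3.7  1. ]
```

```bash
python3 -m handwheel '[[[0,0.2,0,0],[0,0.12,0,0],[0,0,0,0],[0,0,0,0]]]'; python3 -c "
from refpos import *
st();refpos('w12')"; python3 -m handwheel '[[[0,-0.6,0,0],[0,-1,0,0],[-1,-1,0,0],[-3,0,0,0],[-3,0,0,0],[-3,0,0,0],[-3,0,0,0],[0,0,0,0]]]'; python3 -c "
from refpos import *
st();refpos('w13')"
```

```text
time: 12.77
tool_pos: [594.8, -72.4, 50.2]
tcp_rot: [0.614, 1.571, 0.653]
contact_force: [-0.1, -1.3, 0.6]
grip_width: 0.3
t 12.77 tcp [594.8 -72.4  50.2] rpy [0.6 1.6 0.7] F [-0.1 -1.3  0.6] w 0.3
u -4 y [-29.2  27.7] mid -0.7153682235086389 w 7.983739229159182
u 4 y [-30.3  28.5] mid -0.902735588839402 w 8.088253635600239
u 12 y [-30.1  28.7] mid -0.71670916218347 w 8.068877892512557
u 20 y [-30.3  28.6] mid -0.8328392788167811 w 8.014393694714789
u 28 y [-30.  29.] mid -0.4964957492770683 w 7.9486126806092665
u 36 y [-28.1  29.1] mid 0.5429586301300251 w 8.14135403437649
u 44 y [25.3 29.1] mid 27.220205749237614 w 8.189398111902975
u 52 y [25.4 28.9] mid 27.164287535776154 w 8.088814456428409
u range [ 0.8 55. ]
face y [-69.3  69.8] w -0.7805281799398553
ledge y [-68.7  68.2] u [-3.8  0.9]
time: 13.48
tool_pos: [598.8, -100.5, 187.9]
tcp_rot: [-0.337, 1.558, -0.299]
contact_force: [1.2, -0.8, 0.9]
grip_width: 0.4
t 13.48 tcp [ 598.8 -100.5  187.9] rpy [-0.3  1.6 -0.3] F [ 1.2 -0.8  0.9] w 0.4
u -4 y [-29.   28.5] mid -0.21742472781824596 w 6.783442499593647
u 4 y [-29.6  29.2] mid
[... 233 characters left out ...]
811837
u 36 y [-29.3  29.5] mid 0.09145754337667888 w 6.53249015042887
u 44 y [-29.3  29.2] mid -0.053941723175899625 w 6.7122626534399465
u 52 y [-29.3  29.3] mid 0.012659822089485573 w 6.5798988276387504
u 60 y [-29.4  29.6] mid 0.05277250015654822 w 6.544890746425292
u 68 y [-29.2  29.7] mid 0.27637900023657025 w 6.63167237292032
u 76 y [-29.4  29.4] mid 0.03897053720846699 w 6.553701017363334
u 84 y [-29.1  29.5] mid 0.22314161480911388 w 6.477103762120699
u 92 y [-28.8  29. ] mid 0.12416137974995145 w 6.610087135367877
u 100 y [-28.1  27.9] mid -0.1035584011000612 w 6.437069960142729
u range [  3.  101.7]
face y [-316.5   70. ] w -1.5837338079223766
ledge y [-294.2  225.3] u [-6.9  2.4]
```

View pics/w13.png

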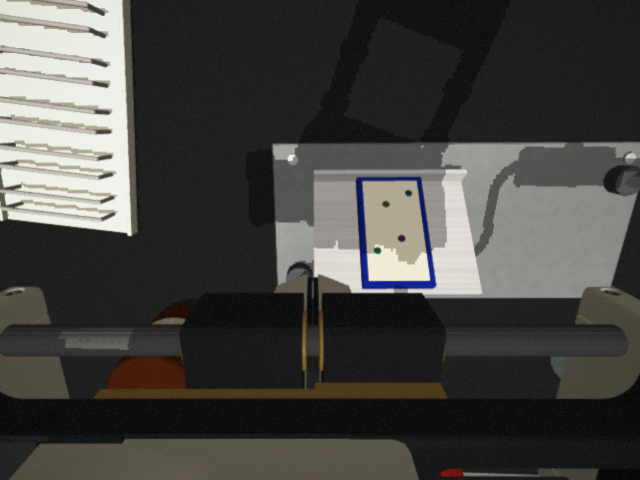

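```bash
python3 -m handwheel '[[[-3,0,0,0],[-3,0,0,0],[-3,0,0,0],[-2.5,0,0,0],[0,2,-1,0.11],[0,0,0,0.12],[0,0,0,0.12],[0,0,0,0.12]]]' 1; python3 -m handwheel '[[[0,0,0,0.12],[0,0,0,0.12],[0,0,0,0.12],[0,0,0,0.12],[0,0,0,0.12],[0,0,0,0.12],[0,0,0,0.12],[0,0,0,0.12]]]';python3 -m handwheel '[[[0,0,0,0.12],[0,0,0,0.02],[0,0,0,0]]]'; python3 - <<'E'
from h import *
goto(559,80,300,2.2)
snap('scene','c2')
for l in ['lamp','reference']:
  for n in ['scene']:
    print(l,[(np.round(x['point']),x['conf'], onz(n,[x['point']],228 if l=='lamp' else 4.5)) for x in bot.spot_point(n,l)][:3])
E
```

```text
time: 14.2
tool_pos: [584.5, -79.3, 294.7]
tcp_rot: [-2.907, 1.569, 2.939]
contact_force: [0.2, 0.6, -0.2]
grip_width: 49.0
time: 14.87
tool_pos: [584.6, -79.6, 294.3]
tcp_rot: [-1.99, 1.569, 2.896]
contact_force: [0.6, 1.1, -0.1]
grip_width: 91.7
time: 15.12
tool_pos: [584.7, -79.4, 294.6]
tcp_rot: [-1.817, 1.57, 2.937]
contact_force: [0.4, -1.6, -0.6]
grip_width: 91.8
tcp [584.7 -79.4 294.6] jaw 2.37 shift cm [ -0.5  -1.9 -16. ] turn 0.003
lamp [(array([376., 200.]), 0.81, array([[562.2, 126.4, 228. ]]))]
reference [(array([332., 298.]), 0.92, array([[569.7,   2.1,   4.5]])), (array([206., 388.]), 0.35, array([[ 601.4, -350.2,    4.5]]))]
```

View pics/c2.png

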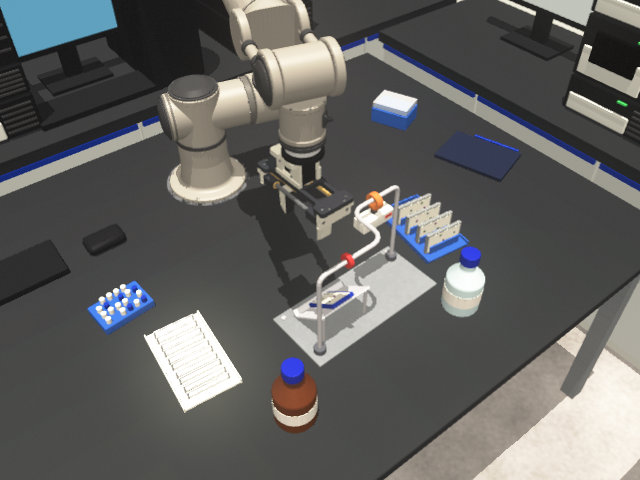

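```bash
python3 -m handwheel '[[[0,-0.5,-2,0],[0,-0.5,-3,0],[0,-0.5,-3.5,0],[0,-0.4,-3,0],[0,0,-2.5,0],[0,0,-1,0],[0,0,-0.5,0],[0,0,0,0]]]'; python3 - <<'E'
from rail import *
st(); im,d=snap('wrist','w14'); hsv=cv2.cvtColor(im,cv2.COLOR_RGB2HSV)
uv,P=cloud('wrist',d); h=hsv[uv[:,1],uv[:,0]]
s=(P[:,2]>228)&(P[:,2]<244)&(h[:,1]<60)&(uv[:,1]<290)&(P[:,0]>540)
v,e=fit(P[s][::5]); print(s.sum(),v,v[3],e)
o=(h[:,0]>5)&(h[:,0]<20)&(h[:,1]>180)&(h[:,2]>100)&(P[:,2]>195)&(uv[:,1]<290)
q=P[o]; print('ring',o.sum(),np.percentile(q,[1,50,99],axis=0))
t=q[q[:,2]>q[:,2].max()-3]; print('top',np.percentile(t,[1,50,99],axis=0))
E
```

```text
time: 15.93
tool_pos: [559.9, 75.7, 295.2]
tcp_rot: [0.291, 1.571, -1.237]
contact_force: [0.7, 0.1, -0.6]
grip_width: 92.1
t 15.93 tcp [559.9  75.7 295.2] rpy [ 0.3  1.6 -1.2] F [ 0.7  0.1 -0.6] w 92.1
4078 [560.6 -29.5 234.5   0. ] 0.014496563752787689 0.6646843358223955
ring 1621 [[540.1 114.2 217.4]
 [558.5 122.6 244.3]
 [577.  129.5 248.2]]
top [[551.  114.6 246.4]
 [559.  121.3 247. ]
 [566.7 128.4 248.6]]
```

View pics/w14.png

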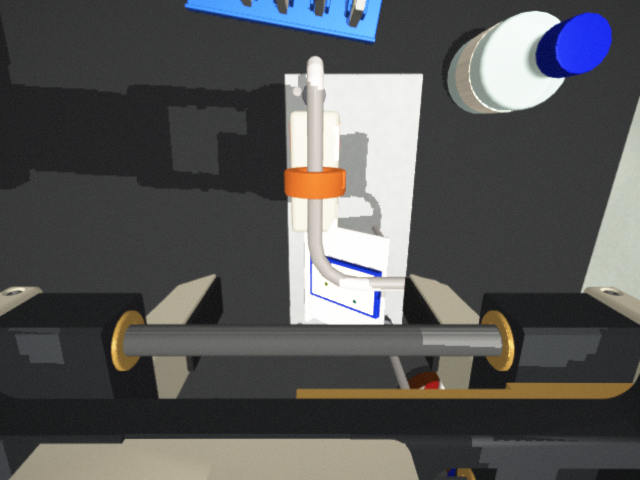

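```bash
python3 -m handwheel '[[[0,0,-2,0],[0,0.05,-1.8,0],[0,0.05,-0.8,0],[0,0,0,0]]]'; python3 - <<'E'
from rail import *
st(); im,d=snap('wrist','w15'); hsv=cv2.cvtColor(im,cv2.COLOR_RGB2HSV)
uv,P=cloud('wrist',d); h=hsv[uv[:,1],uv[:,0]]
o=(h[:,0]>5)&(h[:,0]<20)&(h[:,1]>180)&(h[:,2]>100)&(P[:,2]>195)&(uv[:,1]<290)
q=P[o]; print('ring',o.sum(),np.percentile(q,[1,50,99],axis=0))
goto(558.8,121.7,209,2.2)
E
```

```text
time: 16.32
tool_pos: [559.2, 121.3, 295.0]
tcp_rot: [-0.884, 1.571, -2.414]
contact_force: [0.3, -0.4, 0.1]
grip_width: 91.6
t 16.32 tcp [559.2 121.3 295. ] rpy [-0.9  1.6 -2.4] F [ 0.3 -0.4  0.1] w 91.6
ring 1641 [[539.9 114.7 216.4]
 [558.2 124.6 243.1]
 [576.6 129.8 248.2]]
tcp [559.2 120.6 295. ] jaw 2.31 shift cm [ 8.6 -0.  -0.1] turn 0.002
```

View pics/w15.png

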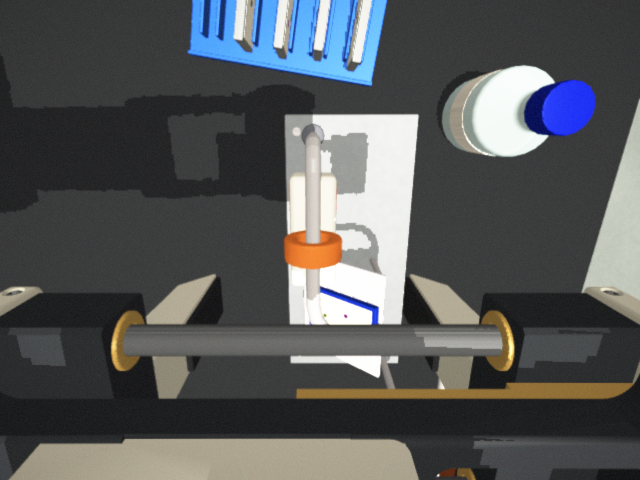

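```bash
python3 -m handwheel '[[[1.5,0,-0.1,0],[2,0,0,0],[2,0,0,0],[1.5,0,0,0],[1,0,0,0],[0.6,0,0,0],[0,0,0,0]]]'; python3 -m handwheel '[[[0,0,0,0],[0,0,0,0],[0,0,0,0],[0,0,0,0],[0,0,0,0],[0,0,0,0],[0,0,0,0],[0,0,0,0]]]' 0.3; python3 - <<'E'
from h import *
goto(558.8,121.7,209,2.2); snap('scene','c3')
E
```

```text
time: 16.95
tool_pos: [558.7, 121.4, 208.2]
tcp_rot: [-1.386, 1.569, -2.917]
contact_force: [-0.4, 0.2, 0.6]
grip_width: 92.0
time: 17.62
tool_pos: [558.9, 122.3, 209.3]
tcp_rot: [1.552, 1.571, 0.021]
contact_force: [-0.5, 0.0, -0.2]
grip_width: 42.8
tcp [558.9 122.3 209.3] jaw 2.3 shift cm [ 0.  -0.   0.1] turn 0.002
```

View pics/c3.png

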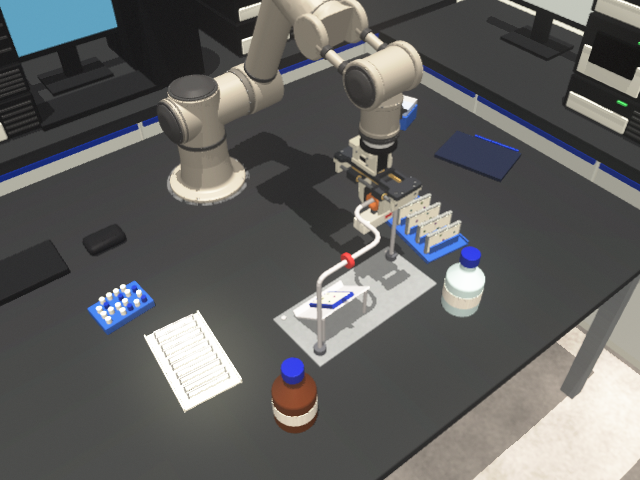

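```bash
python3 -m handwheel '[[[0,0,0,0],[0,0,0,0],[0,0,0,0]]]' 0.3;  python3 -m handwheel '[[[-0.3,0,0,0],[-0.3,0,0,0],[0,0,0,0],[0,0,0,0]]]'; python3 - <<'E'
from h import *
x0,y0,a=564.5,-32,.036
p,Rm=tool(); L=p[:2]-[x0,y0]; print('station',np.cos(a)*L[0]+np.sin(a)*L[1],-np.sin(a)*L[0]+np.cos(a)*L[1])
st()
E
```

```text
time: 17.92
tool_pos: [559.0, 122.3, 209.3]
tcp_rot: [1.551, 1.571, 0.02]
contact_force: [0.3, 0.2, 0.5]
grip_width: 39.7
time: 18.25
tool_pos: [559.0, 122.3, 215.4]
tcp_rot: [1.613, 1.57, 0.082]
contact_force: [-0.1, -0.4, -1.6]
grip_width: 39.5
station 0.07509453362388196 154.37978873790072
t 18.25 tcp [559.  122.3 215.4] rpy [1.6 1.6 0.1] F [-0.1 -0.4 -1.6] w 39.5
```

```bash
cat > stn.py <<'E'
from h import *
x0,y0,a=564.5,-32,.036
p,Rm=tool(); L=p[:2]-[x0,y0]; print('station x %.1f y %.1f z %.1f'%(np.cos(a)*L[0]+np.sin(a)*L[1],-np.sin(a)*L[0]+np.cos(a)*L[1],p[2]),'jaw rel',round(np.degrees(np.arctan2(Rm[1,1],Rm[0,1])-a),2))
E
python3 -m handwheel '[[[0,0,0.5,0],[0,0,1,0],[0,0,1,0],[0,0,0.9,0],[0,0,0.54,0],[0,0,0,0]]]'; python3 stn.py
```

```text
time: 18.75
tool_pos: [560.6, 81.1, 215.2]
tcp_rot: [-0.028, 1.57, -1.561]
contact_force: [0.9, -0.4, -1.7]
grip_width: 39.4
station x 0.2 y 113.2 z 215.2 jaw rel 0.11
```

```bash
python3 -m handwheel '[[[0,0,0,-0.12],[0,0,0.33,-0.12],[0,0,0.36,-0.12],[0,0,0.36,-0.12],[0,0,0.36,-0.12],[0,0,0.36,-0.12],[0,0,0.36,-0.12],[0,0,0,0]]]'; python3 stn.py
```

```text
time: 19.42
tool_pos: [570.2, 63.9, 215.2]
tcp_rot: [0.57, 1.57, -0.117]
contact_force: [-1.2, 0.7, -1.1]
grip_width: 40.0
station x 9.1 y 95.6 z 215.2 jaw rel 48.57
```

```bash
python3 -m handwheel '[[[0,-0.1,0.36,-0.05],[0,0,0.36,-0.12],[0,0,0.36,-0.12],[0,0,0.36,-0.12],[0,0,0.36,-0.12],[0,0,0.36,-0.12],[0,0,0.3,-0.07],[0,0,0,0]]]'; python3 stn.py
```

```text
time: 20.08
tool_pos: [591.6, 54.3, 215.1]
tcp_rot: [0.647, 1.57, 0.675]
contact_force: [-1.0, -0.4, -2.4]
grip_width: 39.5
station x 30.2 y 85.2 z 215.1 jaw rel 89.53
```

```bash
python3 -m handwheel '[[[0,0,0.6,-0.008],[0,0,1,0],[0,0,1,0],[0,0,0.9,0],[0,0,0.4,0],[0,0,0,0]]]'; python3 stn.py
```

```text
time: 20.58
tool_pos: [630.9, 55.6, 214.9]
tcp_rot: [0.753, 1.571, 0.788]
contact_force: [0.1, 0.1, -2.3]
grip_width: 39.6
station x 69.5 y 85.2 z 214.9 jaw rel 89.93
```

```bash
python3 -m handwheel '[[[0,0,0,0.06],[0,0,0.36,0.12],[0,0,0.36,0.12],[0,0,0.36,0.12],[0,0,0.36,0.12],[0,0,0.36,0.12],[0,0,0.36,0.12],[0,0,0,0]]]'; python3 stn.py;  python3 -m handwheel '[[[0,0,0.36,0.12],[0,0,0.36,0.12],[0,0,0.36,0.12],[0,0,0.36,0.12],[0,0,0.36,0.12],[0,0,0.36,0.12],[0,0,0.36,0.07],[0,0,0,0]]]'; python3 stn.py
```

```text
time: 21.25
tool_pos: [650.3, 48.6, 215.1]
tcp_rot: [-1.784, 1.571, -2.532]
contact_force: [-0.0, 0.5, -2.0]
grip_width: 39.5
station x 88.6 y 77.4 z 215.1 jaw rel 45.03
time: 21.92
tool_pos: [661.0, 26.5, 215.2]
tcp_rot: [-1.081, 1.57, -2.615]
contact_force: [0.2, -0.5, -2.3]
grip_width: 39.6
station x 98.6 y 55.0 z 215.2 jaw rel 0.09
```

```bash
python3 -m handwheel '[[[0,0.1,0.7,0],[0,0,1,0],[0,0,1,0],[0,0,1,0],[0,0,0.8,0],[0,0,0.4,0],[0,0,0.2,0],[0,0,0,0]]]'; python3 stn.py;  python3 -m handwheel '[[[0,0,0.15,0],[0,0,0.15,0],[0,0,0.1,0],[0,0,0,0],[0,0,0,0]]]'; python3 stn.py
```

```text
time: 22.58
tool_pos: [664.3, -24.6, 215.2]
tcp_rot: [2.866, 1.571, 1.332]
contact_force: [-0.2, -0.0, -2.5]
grip_width: 40.0
station x 100.0 y 3.8 z 215.2 jaw rel 0.08
time: 23.0
tool_pos: [664.5, -27.7, 215.3]
tcp_rot: [1.77, 1.571, 0.238]
contact_force: [0.4, 0.2, -2.7]
grip_width: 39.3
station x 100.1 y 0.7 z 215.3 jaw rel 0.14
```

```bash
python3 -m handwheel '[[[0,0,0.1,0],[0,0,0.1,0],[0,0,0,0],[0,0,0,0]]]'; python3 stn.py;  python3 -m handwheel '[[[0,0,0.1,0],[0,0,0.1,0],[0,0,0,0],[0,0,0,0]]]'; python3 stn.py
```

```text
time: 23.33
tool_pos: [664.5, -27.8, 215.3]
tcp_rot: [3.141, 1.568, 1.61]
contact_force: [0.0, 7.3, -0.7]
grip_width: 39.3
station x 100.1 y 0.6 z 215.3 jaw rel 0.2
time: 23.67
tool_pos: [664.5, -27.8, 215.3]
tcp_rot: [-3.134, 1.565, 1.619]
contact_force: [-1.3, 12.7, -1.1]
grip_width: 39.8
station x 100.1 y 0.6 z 215.3 jaw rel 0.27
```

```bash
python3 -m handwheel '[[[0,0,-0.1,0],[0,0,-0.1,0],[0.2,0,0,0],[0.2,0,0,0],[0.15,0,0,0],[0,0,0,0],[0,0,0,0]]]'; python3 stn.py;  python3 -m handwheel '[[[0.05,0,0,0],[0,0,0,0],[0,0,0,0],[0,0,0,0]]]'; python3 stn.py
```

```text
time: 24.25
tool_pos: [664.8, -27.8, 210.2]
tcp_rot: [2.715, 1.568, 1.183]
contact_force: [0.8, 7.5, 1.3]
grip_width: 39.6
station x 100.4 y 0.6 z 210.2 jaw rel 0.2
time: 24.58
tool_pos: [664.9, -27.8, 210.0]
tcp_rot: [2.616, 1.568, 1.085]
contact_force: [0.9, 7.6, 0.8]
grip_width: 39.8
station x 100.5 y 0.6 z 210.0 jaw rel 0.2
```

```bash
python3 -m handwheel '[[[0,0,-0.1,0],[0,0,0,0],[0,0,0,0]]]';  python3 -m handwheel '[[[0,0,0,0],[0,0,0,0],[0,0,0,0],[0,0,0,0],[0,0,0,0]]]' 0.47; python3 -m handwheel '[[[0,0,0,0],[0,0,0,0],[0,0,0,0],[0,0,0,0],[0,0,0,0],[0,0,0,0]]]' 0.7; python3 - <<'E'
from h import *
snap('scene','c4'); snap('wrist','w16')
E
```

```text
time: 24.83
tool_pos: [664.8, -27.8, 209.7]
tcp_rot: [2.43, 1.569, 0.898]
contact_force: [0.4, 5.9, 1.7]
grip_width: 39.8
time: 25.25
tool_pos: [664.5, -29.4, 209.2]
tcp_rot: [0.003, 1.57, -1.531]
contact_force: [-0.1, 0.3, 0.1]
grip_width: 43.2
time: 25.75
tool_pos: [664.5, -28.9, 209.3]
tcp_rot: [1.351, 1.571, -0.182]
contact_force: [0.6, 0.2, 0.4]
grip_width: 64.0
```

View pics/c4.png

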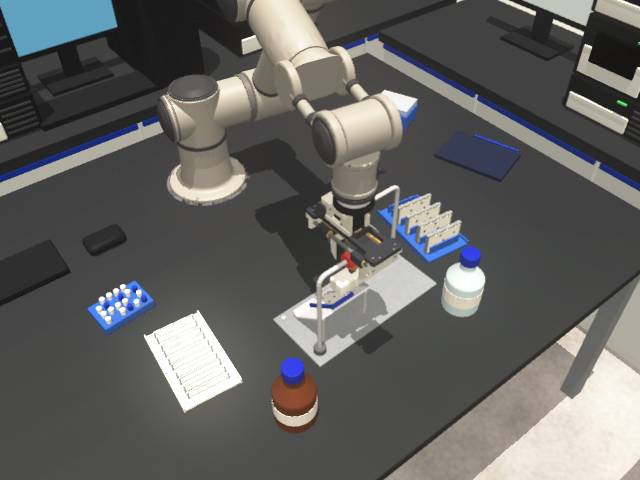

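View pics/w16.png

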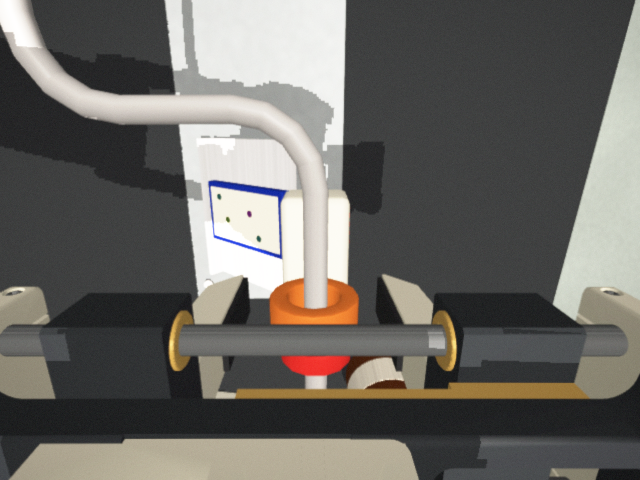

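```bash
python3 -m handwheel '[[[-0.5,0,0,0],[-1.5,0,0,0],[-2.5,0,0,0],[-3,0,0,0],[-2.5,0,0,0],[-0.8,0,0,0],[0,0,0,0]]]'; python3 - <<'E'
from h import *
st();im,d=snap('wrist','w17');snap('scene','c5')
hsv=cv2.cvtColor(im,cv2.COLOR_RGB2HSV)
uv,P=cloud('wrist',d); h=hsv[uv[:,1],uv[:,0]]
o=(h[:,0]>5)&(h[:,0]<20)&(h[:,1]>180)&(h[:,2]>100)&(P[:,2]>215)&(uv[:,1]<300)
q=P[o]; print('ring',o.sum(),np.percentile(q,[1,50,99],axis=0))
o=((h[:,0]<4)|(h[:,0]>174))&(h[:,1]>180)&(h[:,2]>100)&(P[:,2]>210)&(uv[:,1]<310)
q=P[o]; print('stop',o.sum(),np.percentile(q,[1,50,99],axis=0) if len(q) else 0)
for n in ['scene']:
  for l,z in [('rack',0),('rack_slot0',8),('carrier',0),('plate0',8)]:
    for x in bot.spot_point(n,l)[:6]: print(l,round(x['conf'],2),onz(n,[x['point']],z)[0])
E
```

```text
time: 26.43
tool_pos: [665.3, -29.0, 320.3]
tcp_rot: [1.38, 1.565, -0.153]
contact_force: [-0.8, -0.1, -0.7]
grip_width: 64.5
t 26.43 tcp [665.3 -29.  320.3] rpy [ 1.4  1.6 -0.2] F [-0.8 -0.1 -0.7] w 64.5
ring 1272 [[644.8 -35.3 215.4]
 [663.1 -25.4 239.7]
 [681.6 -19.1 243.8]]
stop 485 [[649.8 -44.1 233.9]
 [664.4 -39.1 243.9]
 [679.2 -35.3 246.9]]
rack 0.71 [ 472.2 -335.2    0. ]
rack 0.7 [ 516.7 -336.3    0. ]
rack_slot0 0.98 [ 560.6 -340.9    8. ]
rack_slot0 0.85 [ 480.6 -330.     8. ]
rack_slot0 0.79 [ 438.1 -326.5    8. ]
rack_slot0 0.65 [ 518.6 -336.     8. ]
rack_slot0 0.56 [ 606.9 -347.8    8. ]
carrier 0.58 [543.  322.5   0. ]
carrier 0.4 [509.8 340.8   0. ]
plate0 0.88 [574.6 320.1   8. ]
plate0 0.79 [522.3 338.3   8. ]
plate0 0.77 [489.  328.8   8. ]
plate0 0.6 [603.7 319.5   8. ]
plate0 0.17 [486.  228.4   8. ]
```

View pics/c5.png

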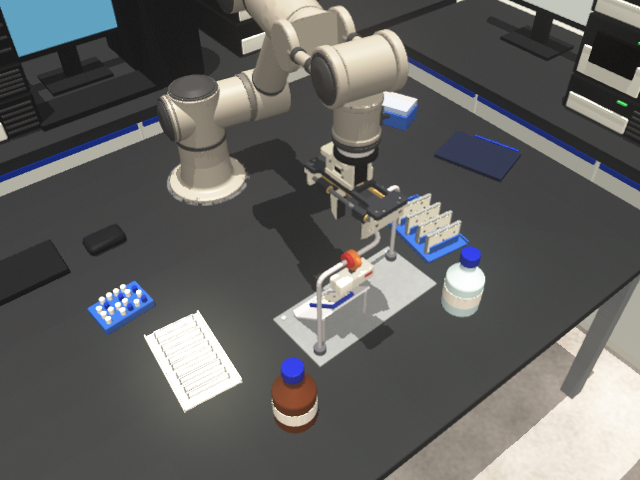

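View pics/w17.png

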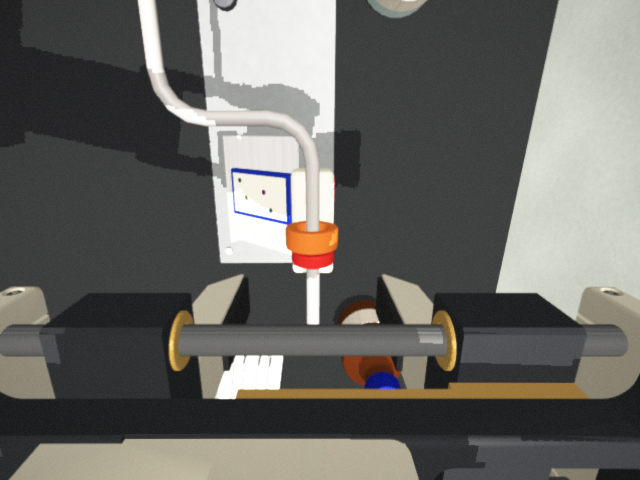

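```bash
python3 -m handwheel '[[[0,-1,-2.5,0],[0,-1.5,-3.3,0],[0,-1.8,-3.6,0],[0,-1.8,-3.6,0],[0,-1.8,-3.6,0],[0,-1.8,-3.6,0],[0,-1.5,-3.3,0],[0,-1.5,-2.5,0]]]' 0.3; python3 -m handwheel '[[[0,0,0,0],[0,0,0,0]]]'; python3 - <<'E'
from h import *
st();im,d=snap('wrist','w18')
E
```

```text
time: 27.4
tool_pos: [526.0, 228.4, 316.5]
tcp_rot: [-1.813, 1.569, 2.939]
contact_force: [0.0, -0.7, 0.0]
grip_width: 28.0
time: 27.57
tool_pos: [526.8, 227.2, 316.8]
tcp_rot: [-1.006, 1.57, -2.535]
contact_force: [-0.1, -0.3, 0.7]
grip_width: 27.3
t 27.57 tcp [526.8 227.2 316.8] rpy [-1.   1.6 -2.5] F [-0.1 -0.3  0.7] w 27.3
```

View pics/w18.png

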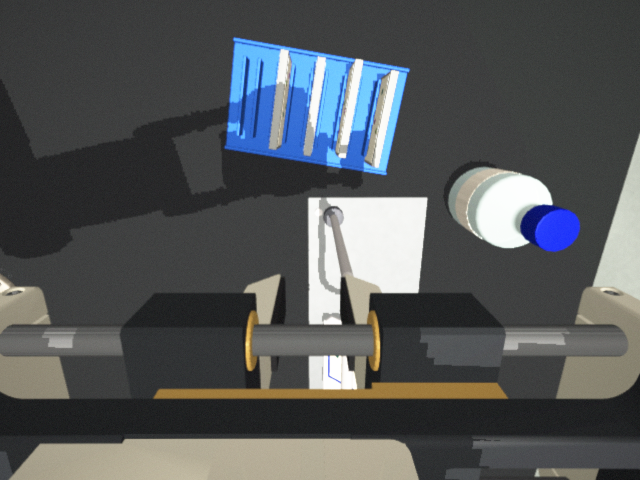

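```bash
cat > plates.py <<'E'
from h import *
def tops(d,yr=(220,480),camn='wrist',zr=(64.5,72),xr=(350,760)):
    uv,P=cloud(camn,d)
    k=(P[:,2]>zr[0])&(P[:,2]<zr[1])&(P[:,1]>yr[0])&(P[:,1]<yr[1])&(P[:,0]>xr[0])&(P[:,0]<xr[1])
    m=np.zeros(d.shape,np.uint8); m[uv[k,1],uv[k,0]]=1; Q=P[k]
    n,lab,stt,_=cv2.connectedComponentsWithStats(m)
    l=lab[uv[k,1],uv[k,0]]
    for i in range(1,n):
        q=Q[l==i]
        if len(q)<80: continue
        r=cv2.minAreaRect(q[:,:2].astype(np.float32)); 
        b=cv2.boxPoints(r); e=max([(b[1]-b[0]),(b[2]-b[1])],key=np.linalg.norm); an=np.degrees(np.arctan2(e[1],e[0]))%180
        print('plate c',np.array(r[0]),'size',np.sort(r[1]),'long angle',round(an,2),'z',np.median(q[:,2]),'n',len(q))
E
python3 - <<'E'
from plates import *
d=np.load('pics/w18.npy'); tops(d)
E
```

```text
plate c [485.2 332.4] size [  9.7 104.4] long angle 83.02 z 67.30134269359286 n 844
plate c [524.7 327.1] size [  9.5 104.5] long angle 82.99 z 67.38410159497272 n 822
plate c [564.8 326.6] size [  9.7 104.9] long angle 83.08 z 67.36941948922922 n 828
plate c [603.8 317.3] size [  9.6 105.1] long angle 83.21 z 67.43145309605652 n 826
plate c [727.6 245.6] size [11.4 56.2] long angle 51.33 z 67.58369097207273 n 152
```

```bash
python3 -m handwheel '[[[0,0,0,0.1],[0,0,0,0.062],[0,0,0,0],[0,0,0,0]]]' 0.25; python3 - <<'E'
from h import *
goto(603.8,317.5,110,-6.9)
goto(485.2,332.4,110,-6.9)
E
```

```text
time: 27.95
tool_pos: [528.4, 224.8, 316.7]
tcp_rot: [-0.796, 1.57, -2.491]
contact_force: [0.5, 0.4, -0.4]
grip_width: 22.9
tcp [528.4 224.8 316.7] jaw -7.09 shift cm [ 20.7   6.3 -10.1] turn -0.003
tcp [528.4 224.8 316.7] jaw -7.09 shift cm [ 20.7  -5.6 -10.2] turn -0.003
```

```bash
python3 -m handwheel '[[[1,1.6,-2.5,0],[2,2.1,-3,0],[2,1.7,-2.7,0],[2.5,0.9,-1.9,0],[3.2,0,0,0],[3.2,0,0,0],[2,0,0,0],[0,0,0,0]]]' 0.24; python3 -m handwheel '[[[1,0,0,0],[0,0,0,0]]]'; python3 - <<'E'
from h import *
from plates import *
goto(603.8,317.5,42,-6.9)
im,d=snap('wrist','w19'); tops(d)
E
```

```text
time: 28.62
tool_pos: [600.5, 316.7, 151.9]
tcp_rot: [-1.053, 1.56, -2.747]
contact_force: [-1.3, -0.3, -0.3]
grip_width: 22.2
time: 28.78
tool_pos: [603.2, 318.0, 148.0]
tcp_rot: [1.731, 1.571, 0.036]
contact_force: [0.5, 0.1, 0.4]
grip_width: 21.6
tcp [603.2 318.  148. ] jaw -7.1 shift cm [10.6  0.1  0. ] turn -0.003
plate c [564.9 334.5] size [ 9.6 90.7] long angle 83.33 z 68.39578473155584 n 1611
plate c [484.8 334.5] size [ 10.4 102.7] long angle 83.32 z 68.19533873465048 n 1914
plate c [524.7 334.3] size [10.2 92. ] long angle 83.3 z 68.30408788362053 n 1705
plate c [603.  318.6] size [  9.8 103.8] long angle 83.22 z 68.5087508887252 n 1784
plate c [739.5 260.8] size [ 7.9 42.9] long angle 25.87 z 67.62887881699677 n 404
```

View pics/w19.png

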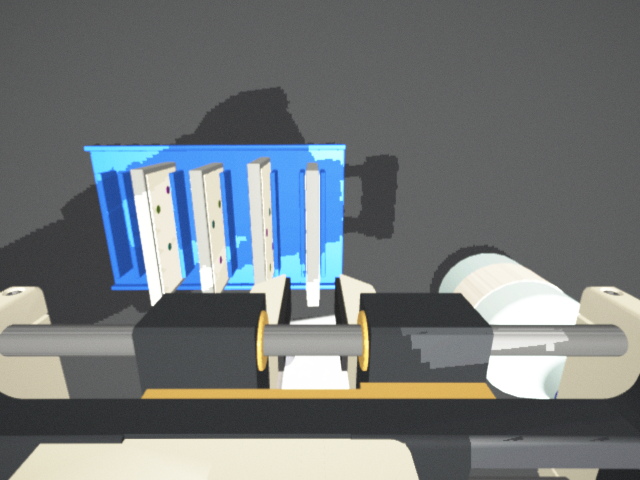

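```bash
python3 -m handwheel '[[[2,0,0,0],[2.5,0,0,0],[2.5,0,0,0],[2,0,0,0],[1.2,0,0,0],[0.4,0,0,0],[0,0,0,0]]]'; python3 -m handwheel '[[[0,0,0,0],[0,0,0,0],[0,0,0,0],[0,0,0,0],[0,0,0,0]]]' 0;  python3 -m handwheel '[[[-0.5,0,0,0],[-2,0,0,0],[-3,0,0,0],[-3.3,0,0,0],[-3.3,0,0,0],[-3.3,0,0,0],[-3.3,0,0,0],[-3.3,0,0,0]]]'; python3 - <<'E'
from h import *
st(); snap('scene','c6')
goto(603,-200,300,-7)
E
```

```text
time: 29.42
tool_pos: [603.1, 318.5, 42.6]
tcp_rot: [1.995, 1.57, 0.3]
contact_force: [-0.1, -0.6, 0.4]
grip_width: 22.2
time: 29.83
tool_pos: [603.8, 318.8, 44.1]
tcp_rot: [2.05, 1.568, 0.355]
contact_force: [0.2, -0.2, 6.1]
grip_width: 8.7
time: 30.5
tool_pos: [602.2, 318.3, 264.1]
tcp_rot: [-1.012, 1.57, -2.706]
contact_force: [0.9, -0.3, -0.3]
grip_width: 9.1
t 30.5 tcp [602.2 318.3 264.1] rpy [-1.   1.6 -2.7] F [ 0.9 -0.3 -0.3] w 9.1
tcp [604.2 319.1 272.3] jaw -7.1 shift cm [-3.   6.3 51.5] turn -0.002
```

View pics/c6.png

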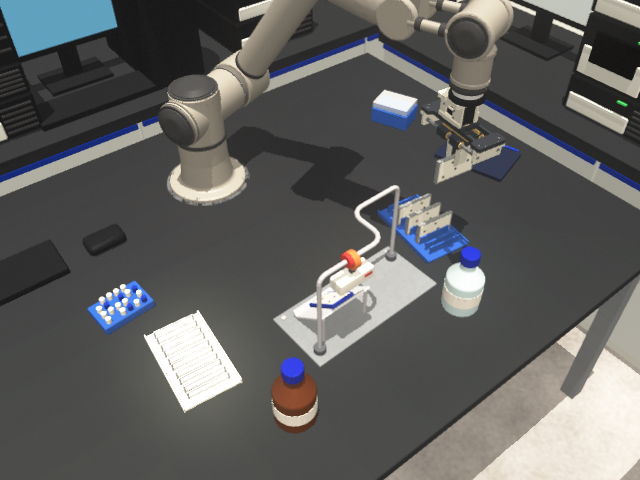

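```bash
python3 -m handwheel '[[[-3,0,0,0],[-0.8,0,2,0],[0,0,3,0],[0,0,3.8,0],[0,0,3.8,0],[0,0,3.8,0],[0,0,3.8,0],[0,0,3.8,0]]]'; python3 -m handwheel '[[[0,0,3.8,0],[0,0,3.8,0],[0,0,3.8,0],[0,0,3.8,0],[0,0,3.8,0],[0,0,3.8,0],[0,0,3.8,0],[0,0,3.8,0]]]';python3 - <<'E'
from h import *
goto(520,-420,310,-7)
E
```

```text
time: 31.22
tool_pos: [572.1, 78.7, 300.2]
tcp_rot: [-1.278, 1.57, -2.972]
contact_force: [0.4, 0.6, 0.0]
grip_width: 8.8
time: 31.88
tool_pos: [534.6, -223.0, 300.3]
tcp_rot: [-2.467, 1.571, 2.122]
contact_force: [0.7, 0.0, -0.7]
grip_width: 8.5
tcp [ 534.6 -223.   300.3] jaw -7.1 shift cm [-1.   1.  19.7] turn -0.002
```

```bash
python3 -m handwheel '[[[0,0.3,3.8,0],[0,0.3,3.8,0],[0,0.3,3.8,0],[0,0,3.5,0],[0,0,2.5,0],[0,0,1,0],[0,0,0,0],[0,0,0,0]]]';python3 - <<'E'
from h import *
st(); snap('wrist','w20')
for l in ['rack','rack_slot0']:
    for x in bot.spot_point('wrist',l)[:6]: print(l,round(x['conf'],2),np.round(x['point']),onz('wrist',[x['point']],8)[0])
E
```

```text
time: 32.55
tool_pos: [521.5, -404.5, 299.8]
tcp_rot: [-2.759, 1.569, 1.829]
contact_force: [0.2, -0.3, -0.1]
grip_width: 8.6
t 32.55 tcp [ 521.5 -404.5  299.8] rpy [-2.8  1.6  1.8] F [ 0.2 -0.3 -0.1] w 8.6
rack 0.69 [304. 140.] [ 520.  -336.3    8. ]
rack_slot0 0.93 [269. 142.] [ 476.  -334.4    8. ]
rack_slot0 0.83 [302. 141.] [ 517.2 -337.3    8. ]
rack_slot0 0.79 [340. 142.] [ 564.4 -345.1    8. ]
rack_slot0 0.74 [239. 147.] [ 437.2 -335.4    8. ]
rack_slot0 0.61 [365. 145.] [ 595.2 -352.7    8. ]
```

View pics/w20.png

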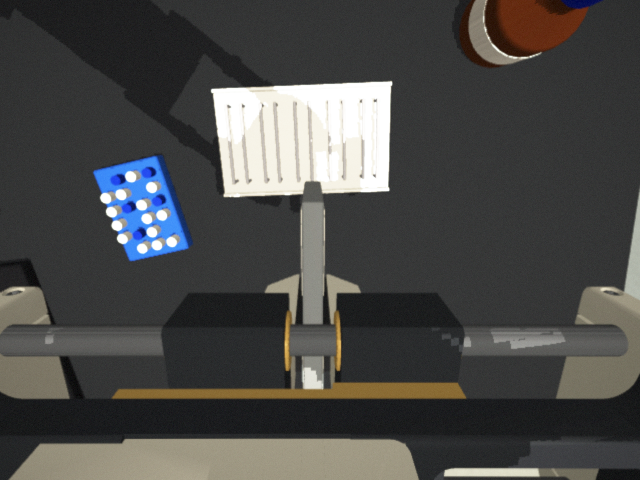

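```bash
cat > rack.py <<'E'
from h import *
from scipy.optimize import minimize
def rackfit(name,d=None,zr=(26,36),c0=(516,-337),a0=-7.):
    d=np.load('pics/%s.npy'%name) if d is None else d
    uv,P=cloud('wrist',d)
    k=(P[:,2]>zr[0])&(P[:,2]<zr[1])&(abs(P[:,0]-c0[0])<125)&(abs(P[:,1]-c0[1])<70)
    Q=P[k][:,:2]; 
    # tray corners
    best=None
    w=np.sort(np.r_[np.arange(-80,81,40)-8.5,np.arange(-80,81,40)+8.5])
    for a in np.arange(a0-5,a0+5,.25):
        t=np.radians(a); s=(Q-c0)@[np.cos(t),np.sin(t)]
        for o in np.arange(-12,12,.5):
            r=np.abs((s-o)[:,None]-w).min(1); c=np.minimum(r,4).mean()
            if best is None or c<best[0]: best=(c,a,o)
    c,a,o=best; t=np.radians(a); l=(Q-c0)@[-np.sin(t),np.cos(t)]; s=(Q-c0)@[np.cos(t),np.sin(t)]-o
    r=np.abs(s[:,None]-w).min(1); m=np.percentile(l[r<3],[2,98])
    print('pts',len(Q),'res',best,'along',m)
    C=np.array(c0)+o*np.array([np.cos(t),np.sin(t)])+m.mean()*np.array([-np.sin(t),np.cos(t)])
    for i in range(-2,3): print('slot',i,C+40*i*np.array([np.cos(t),np.sin(t)]))
    return C,a
E
python3 - <<'E'
from rack import *
C,a=rackfit('w20')
# outline
im=cv2.imread('pics/w20.png'); hsv=cv2.cvtColor(im,cv2.COLOR_BGR2HSV)
m=((hsv[:,:,2]>130)&(hsv[:,:,1]<60)).astype(np.uint8); m[:75]=0;m[200:]=0;m[:,:205]=0;m[:,400:]=0
m=cv2.morphologyEx(m,cv2.MORPH_CLOSE,np.ones((7,7)))
c=max(cv2.findContours(m,0,2)[0],key=cv2.contourArea)[:,0].astype(float)
for z in (8,14): print(cv2.minAreaRect(onz('wrist',c,z)[:,:2].astype(np.float32)))
E
```

```text
pts 2682 res (np.float64(1.0019987623592692), np.float64(-4.75), np.float64(3.0)) along [-46.3  43. ]
slot -2 [ 439.1 -332.2]
slot -1 [ 479.  -335.5]
slot 0 [ 518.9 -338.9]
slot 1 [ 558.7 -342.2]
slot 2 [ 598.6 -345.5]
((518.9192504882812, -338.8868408203125), (133.1214599609375, 218.37718200683594), 85.16799926757812)
((519.0801391601562, -338.69830322265625), (131.34727478027344, 215.4667510986328), 85.16798400878906)
```

```bash
python3 -m handwheel '[[[0,1.0,-2,-0.04],[0,1.0,-2,0],[0,1.0,-1.8,0],[0,0.4,-0.8,0],[0,0,0,0],[0,0,0,0]]]';python3 - <<'E'
from h import *
goto(558.7,-342.2,100,-4.8)
E
```

```text
time: 33.2
tool_pos: [561.9, -342.0, 300.6]
tcp_rot: [0.209, 1.57, -1.444]
contact_force: [0.2, 0.1, -0.4]
grip_width: 8.8
tcp [ 561.9 -342.   300.6] jaw -4.71 shift cm [20.1 -0.3  0. ] turn 0.002
```

```bash
python3 -m handwheel '[[[2,-0.2,0,0],[3,-0.12,0,0],[3.5,0,0,0],[3.5,0,0,0],[3.5,0,0,0],[2.5,0,0,0],[1.5,0,0,0],[0,0,0,0]]]'; python3 -m handwheel '[[[0,0,0,0]]]';python3 - <<'E'
from h import *
from rack import *
goto(558.7,-342.2,44.5,-4.8); snap('wrist','w21'); rackfit('w21',c0=(519,-338.8),a0=-4.8)
E
```

```text
time: 33.87
tool_pos: [555.9, -342.1, 101.0]
tcp_rot: [-2.094, 1.563, 2.533]
contact_force: [0.6, 1.1, -0.3]
grip_width: 8.8
time: 33.95
tool_pos: [557.8, -343.2, 104.9]
tcp_rot: [-1.947, 1.57, 2.681]
contact_force: [0.8, 0.3, -0.8]
grip_width: 9.0
tcp [ 557.8 -343.2  104.9] jaw -4.87 shift cm [ 6.   0.1 -0.1] turn -0.001
pts 6273 res (np.float64(1.0176695787942551), np.float64(-4.800000000000001), np.float64(0.5)) along [-40.2  44.8]
slot -2 [ 440.  -329.9]
slot -1 [ 479.8 -333.2]
slot 0 [ 519.7 -336.6]
slot 1 [ 559.5 -339.9]
slot 2 [ 599.4 -343.3]
```

View pics/w21.png

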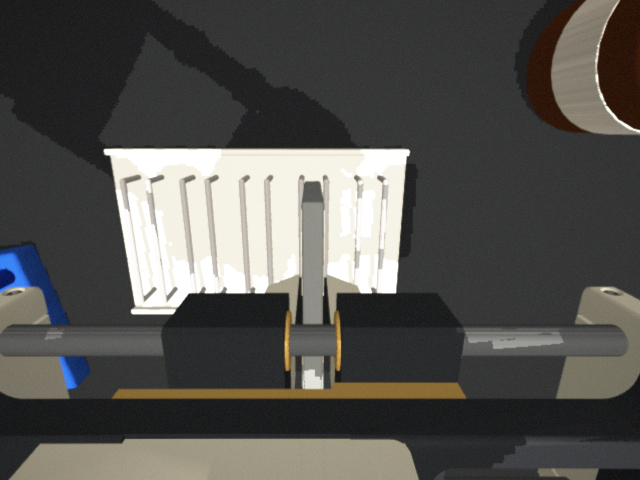

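```bash
python3 -m handwheel '[[[1,0.1,0,0],[1.5,0,0,0],[0.6,0,0,0],[0,0,0,0],[0,0,0,0]]]'; python3 -m handwheel '[[[0.6,0,0,0],[0.6,0,0,0],[0.6,0,0,0],[0.5,0,0,0],[0.4,0,0,0],[0,0,0,0],[0,0,0,0]]]';python3 - <<'E'
from h import *
goto(558.7,-342.2,44.5,-4.8); snap('wrist','w22')
E
```

```text
time: 34.42
tool_pos: [559.7, -342.6, 74.6]
tcp_rot: [1.058, 1.57, -0.596]
contact_force: [0.1, -0.1, -0.7]
grip_width: 9.5
time: 35.0
tool_pos: [559.5, -342.3, 46.9]
tcp_rot: [-2.23, 1.57, 2.398]
contact_force: [0.3, 0.5, -0.8]
grip_width: 8.6
tcp [ 559.5 -342.3   46.9] jaw -4.81 shift cm [ 0.2 -0.1 -0. ] turn -0.000
```

View pics/w22.png

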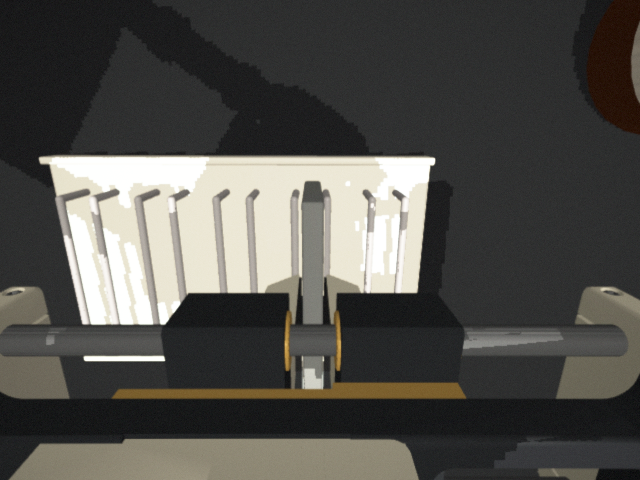

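```bash
python3 -m handwheel '[[[0.2,0,0,0],[0.1,0,0,0],[0,0,0,0],[0,0,0,0]]]'; python3 -m handwheel '[[[0,0,0,0],[0,0,0,0],[0,0,0,0],[0,0,0,0]]]' 0.22;python3 -m handwheel '[[[-0.5,0,0,0],[-2,0,0,0],[-3,0,0,0],[-3.5,0,0,0],[-3.8,0,0,0],[-3.8,0,0,0],[-3.8,0,0,0],[-3.8,0,0,0]]]' 0.22; python3 - <<'E'
from h import *
from plates import *
im,d=snap('wrist','w23'); tops(d,yr=(-480,-200)); goto(564.8,326.6,300,-6.9)
E
```

```text
time: 35.38
tool_pos: [559.6, -342.5, 44.3]
tcp_rot: [1.055, 1.571, -0.599]
contact_force: [-0.3, 0.5, -0.7]
grip_width: 8.8
time: 35.72
tool_pos: [559.7, -342.5, 44.4]
tcp_rot: [1.11, 1.57, -0.545]
contact_force: [-0.4, -0.1, -0.9]
grip_width: 20.2
time: 36.38
tool_pos: [559.2, -342.1, 288.9]
tcp_rot: [1.042, 1.57, -0.613]
contact_force: [1.2, -0.9, 0.9]
grip_width: 20.7
plate c [ 728.5 -243.8] size [23.2 77.6] long angle 89.98 z 68.52968624370189 n 202
tcp [ 561.1 -343.6  298.1] jaw -4.81 shift cm [ -0.8  -5.2 -66.8] turn 0.037
```

View pics/w23.png

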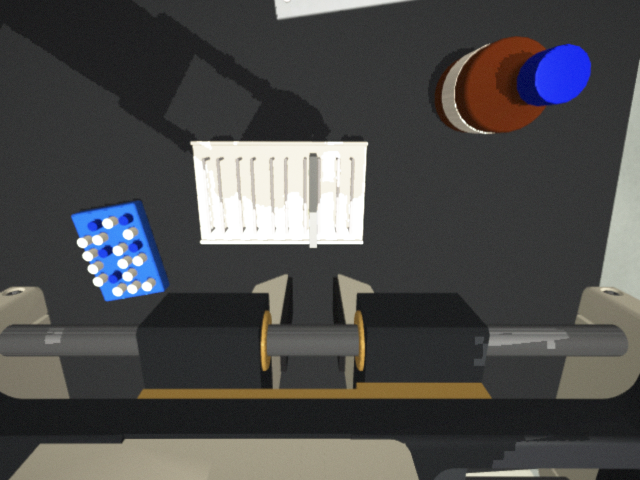

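```bash
python3 -m handwheel '[[[0,0,-2,0],[0,0,-3,0],[0,-0.5,-3.8,0],[0,-0.5,-3.8,0],[0,-0.5,-3.8,0],[0,-0.5,-3.8,0],[0,-0.5,-3.8,0],[0,-0.5,-3.8,0]]]'; python3 -m handwheel '[[[0,-0.5,-3.8,0],[0,-0.5,-3.8,0],[0,-0.5,-3.8,0],[0,-0.5,-3.8,0],[0,-0.2,-3.8,0],[0,0,-3.8,0],[0,0,-3.8,0],[0,0,-3.8,0]]]'; python3 -m handwheel '[[[0,0,-3,0],[0,0,-2,0.037],[0,0,-1,0],[0,0,0,0],[0,0,0,0]]]'; python3 - <<'E'
from h import *
from plates import *
goto(564.8,326.6,130,-6.9)
E
```

```text
time: 37.1
tool_pos: [552.5, -61.1, 286.6]
tcp_rot: [1.491, 1.57, -0.164]
contact_force: [2.3, -0.0, 0.1]
grip_width: 20.2
time: 37.77
tool_pos: [556.2, 243.8, 286.7]
tcp_rot: [1.792, 1.57, 0.138]
contact_force: [0.7, -0.3, 1.1]
grip_width: 20.0
time: 38.18
tool_pos: [562.0, 301.0, 286.1]
tcp_rot: [-0.004, 1.57, -1.694]
contact_force: [1.4, -0.4, -0.6]
grip_width: 20.3
tcp [562.  301.  286.1] jaw -6.87 shift cm [15.6 -0.  -2.6] turn 0.001
```

```bash
python3 -m handwheel '[[[2,0,-1,0],[3,0,-1,0],[3.5,0,-0.6,0],[3.5,0,0,0],[2.5,0,0,0],[1,0,0,0],[0,0,0,0],[0,0,0,0]]]' 0.24; python3 - <<'E'
from h import *
from plates import *
im,d=snap('wrist','w24'); tops(d); goto(564.8,326.6,42,-6.9)
E
```

```text
time: 38.85
tool_pos: [566.1, 326.5, 132.6]
tcp_rot: [1.952, 1.569, 0.259]
contact_force: [-0.0, -0.1, 0.4]
grip_width: 22.2
plate c [564.1 328.7] size [  9.6 103.1] long angle 83.19 z 68.4464370517116 n 1967
plate c [485.9 345.2] size [10.3 81.6] long angle 83.4 z 68.13122607913647 n 1721
plate c [525.5 340.6] size [ 9.9 80.3] long angle 83.08 z 68.34842606055231 n 1550
plate c [736.1 260.7] size [ 6.5 40. ] long angle 29.91 z 67.53184886626414 n 451
tcp [566.5 327.  133.6] jaw -6.98 shift cm [ 9.2 -0.2  0.1] turn -0.001
```

View pics/w24.png

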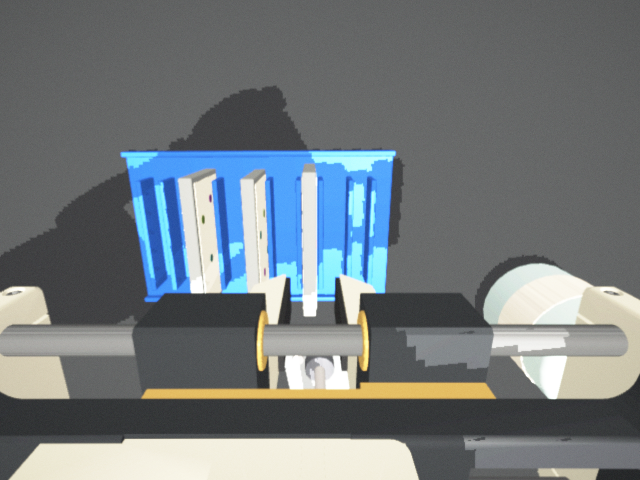

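```bash
python3 -m handwheel '[[[1.5,-0.2,-0.05,0],[2.5,0,0,0],[2.5,0,0,0],[1.8,0,0,0],[0.9,0,0,0],[0,0,0,0]]]'; python3 -m handwheel '[[[0,0,0,0],[0,0,0,0],[0,0,0,0],[0,0,0,0],[0,0,0,0]]]' 0;  python3 -m handwheel '[[[-0.5,0,0,0],[-2,0,0,0],[-3,0,0,0],[-3.5,0,0,0],[-3.7,0,0,0],[-3.7,0,0,0],[-3.7,0,0,0],[-3.7,0,0,0]]]'; python3 -m handwheel '[[[-3,0,0,0],[-1,0,0,0]]]'; python3 - <<'E'
from h import *
st(); goto(519.5,-338.8,310,-4.8)
E
```

```text
time: 39.4
tool_pos: [563.2, 327.9, 39.0]
tcp_rot: [-0.896, 1.57, -2.587]
contact_force: [0.2, -0.2, -0.5]
grip_width: 21.9
time: 39.82
tool_pos: [564.5, 328.7, 41.4]
tcp_rot: [2.077, 1.567, 0.385]
contact_force: [0.5, -0.6, 6.4]
grip_width: 8.4
time: 40.48
tool_pos: [562.6, 328.0, 279.6]
tcp_rot: [1.576, 1.571, -0.116]
contact_force: [1.2, 1.4, -1.1]
grip_width: 9.0
time: 40.65
tool_pos: [564.0, 328.6, 323.9]
tcp_rot: [2.105, 1.562, 0.413]
contact_force: [0.3, 0.2, -0.0]
grip_width: 9.0
t 40.65 tcp [564.  328.6 323.9] rpy [2.1 1.6 0.4] F [ 0.3  0.2 -0. ] w 9.0
tcp [564.  328.6 323.9] jaw -6.93 shift cm [ 1.1  3.6 66.8] turn -0.037
```

```bash
python3 -m handwheel '[[[0,0,2,-0.037],[0,0,3,0],[0,0.4,3.8,0],[0,0.4,3.8,0],[0,0.4,3.8,0],[0,0.4,3.8,0],[0,0.4,3.8,0],[0,0.4,3.8,0]]]'; python3 -m handwheel '[[[0,0.2,3.8,0],[0,0,3.8,0],[0,0,3.8,0],[0,0,3.8,0],[0,0,3.8,0],[0,0,3.8,0],[0,0,3.8,0],[0,0,3.8,0]]]'; python3 -m handwheel '[[[0,0,3,0],[0,0,1.5,0],[0,0,0,0],[0,0,0,0]]]'; python3 - <<'E'
from h import *
goto(519.4,-338.6,105,-4.8)
E
```

```text
time: 41.32
tool_pos: [562.4, 47.5, 317.7]
tcp_rot: [1.669, 1.571, 0.015]
contact_force: [0.3, 0.2, -0.6]
grip_width: 8.9
time: 41.98
tool_pos: [538.8, -255.5, 317.7]
tcp_rot: [1.68, 1.571, 0.025]
contact_force: [0.8, 0.4, -1.2]
grip_width: 8.9
time: 42.32
tool_pos: [535.6, -298.6, 317.1]
tcp_rot: [-2.817, 1.57, 1.81]
contact_force: [-0.5, 0.2, -1.3]
grip_width: 8.6
tcp [ 535.6 -298.6  317.1] jaw -4.88 shift cm [21.2 -1.3  4.1] turn -0.001
```

```bash
python3 -m handwheel '[[[1,-0.6,2,0],[2.5,-0.5,1.5,0],[3.5,-0.2,0.6,0],[3.5,0,0,0],[3.5,0,0,0],[3.2,0,0,0],[2.5,0,0,0],[1.5,0,0,0]]]'; python3 -m handwheel '[[[0,0,0,0],[0,0,0,0]]]';python3 - <<'E'
from h import *
from rack import *
goto(519.4,-338.6,44.5,-4.8); snap('wrist','w25'); rackfit('w25',c0=(519,-338.8),a0=-4.8)
E
```

```text
time: 42.98
tool_pos: [518.9, -335.2, 102.4]
tcp_rot: [-2.32, 1.566, 2.31]
contact_force: [0.2, 0.2, -0.2]
grip_width: 8.6
time: 43.15
tool_pos: [519.9, -336.8, 105.4]
tcp_rot: [-2.577, 1.57, 2.053]
contact_force: [0.8, 0.1, -0.1]
grip_width: 8.7
tcp [ 519.9 -336.8  105.4] jaw -4.71 shift cm [ 6.1 -0.   0.2] turn 0.002
pts 5322 res (np.float64(1.1844688493837665), np.float64(-5.050000000000001), np.float64(0.0)) along [-32.6  44.3]
slot -2 [ 439.8 -326. ]
slot -1 [ 479.7 -329.5]
slot 0 [ 519.5 -333. ]
slot 1 [ 559.4 -336.5]
slot 2 [ 599.2 -340. ]
```

View pics/w25.png

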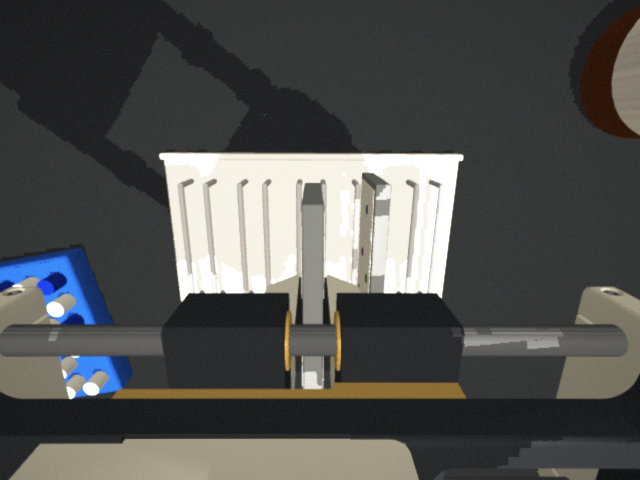

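```bash
python3 -m handwheel '[[[1,0,0.2,0],[1.5,0,0,0],[0.6,0,0,0],[0,0,0,0],[0,0,0,0]]]'; python3 -m handwheel '[[[0.6,0,0,0],[0.6,0,0,0],[0.6,0,0,0],[0.6,0,0,0],[0.5,0,0,0],[0.1,0,0,0],[0,0,0,0]]]';python3 - <<'E'
from h import *
goto(519.4,-338.8,42,-4.8); snap('wrist','w26')
E
```

```text
time: 43.62
tool_pos: [519.4, -340.6, 74.6]
tcp_rot: [1.155, 1.57, -0.5]
contact_force: [-0.2, -0.6, -0.4]
grip_width: 9.2
time: 44.2
tool_pos: [519.0, -340.3, 43.6]
tcp_rot: [-2.228, 1.57, 2.4]
contact_force: [0.8, -0.4, -1.1]
grip_width: 9.0
tcp [ 519.  -340.3   43.6] jaw -4.81 shift cm [ 0.2  0.  -0.1] turn -0.000
```

View pics/w26.png

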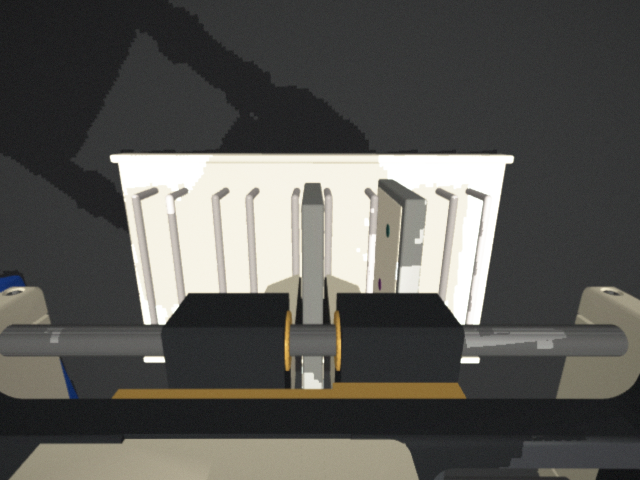

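Between its hoops (columns 295 and 328), no load. Lower the last bit and release.

```bash
python3 -m handwheel '[[[0.2,0,0,0],[0.05,0,0,0],[0,0,0,0],[0,0,0,0]]]'; python3 -m handwheel '[[[0,0,0,0],[0,0,0,0],[0,0,0,0],[0,0,0,0]]]' 0.22;python3 -m handwheel '[[[-0.5,0,0,0],[-2,0,0,0],[-3,0,0,0],[-3.5,0,0,0],[-3.8,0,0,0],[-3.8,0,0,0],[-3.8,0,0,0],[-3.8,0,0,0]]]' 0.22; python3 -m handwheel '[[[-1.5,0,0,0],[0,0,0,0]]]'; python3 - <<'E'
from h import *
from plates import *
im,d=snap('wrist','w27'); tops(d,yr=(-480,-200)); goto(525.2,328.2,300,-6.9)
E
```

```text
time: 44.58
tool_pos: [519.3, -340.5, 41.9]
tcp_rot: [1.207, 1.57, -0.448]
contact_force: [0.1, 0.3, -1.3]
grip_width: 8.9
time: 44.92
tool_pos: [519.3, -340.6, 41.9]
tcp_rot: [1.083, 1.57, -0.572]
contact_force: [-0.2, 0.6, -0.4]
grip_width: 20.2
time: 45.58
tool_pos: [518.9, -340.1, 286.4]
tcp_rot: [1.013, 1.57, -0.641]
contact_force: [-0.0, -1.2, 0.2]
grip_width: 20.6
time: 45.75
tool_pos: [520.4, -341.4, 304.7]
tcp_rot: [0.959, 1.561, -0.696]
contact_force: [0.2, -0.4, 0.3]
grip_width: 20.1
plate c [ 725.2 -241.1] size [27.4 79.3] long angle 95.44 z 68.2790623710768 n 254
plate c [ 519.2 -316.9] size [ 7.9 51.1] long angle 85.22 z 64.9794636369522 n 142
tcp [ 519.7 -340.9  301.4] jaw -4.81 shift cm [ -0.1  -5.1 -66.7] turn 0.036
```

View pics/w27.png

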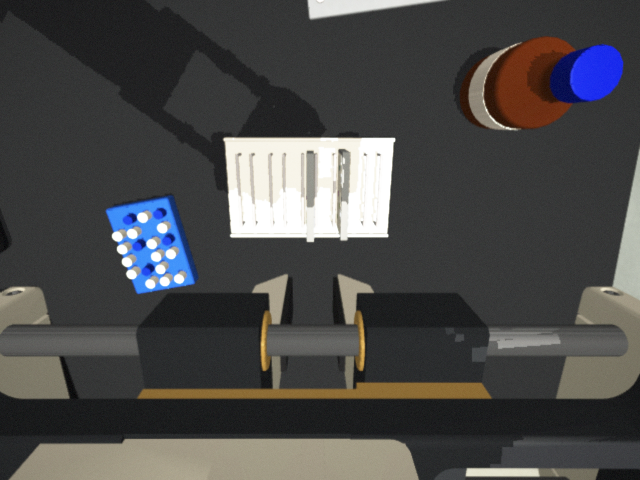

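```bash
python3 -m handwheel '[[[0,0,-2,0],[0,0,-3,0],[0,-0.5,-3.8,0],[0,-0.5,-3.8,0],[0,-0.5,-3.8,0],[0,-0.5,-3.8,0],[0,-0.5,-3.8,0],[0,-0.5,-3.8,0]]]'; python3 -m handwheel '[[[0,-0.5,-3.8,0],[0,-0.5,-3.8,0],[0,-0.5,-3.8,0],[0,-0.5,-3.8,0],[0,-0.1,-3.8,0],[0,0,-3.8,0],[0,0,-3.8,0],[0,0,-3.8,0]]]'; python3 -m handwheel '[[[0,0,-3,0],[0,0,-2.5,0.036],[0,0,-2,0],[0,0,-1,0],[0,0,0,0]]]'; python3 - <<'E'
from h import *
from plates import *
goto(525.2,328,130,-6.9)
d=np.load('pics/w27.npy')
E
```

```text
time: 46.47
tool_pos: [511.3, -59.0, 297.0]
tcp_rot: [-1.772, 1.568, 2.856]
contact_force: [0.6, 0.7, -0.1]
grip_width: 20.0
time: 47.13
tool_pos: [516.2, 245.4, 297.0]
tcp_rot: [-1.133, 1.568, -2.787]
contact_force: [1.3, 0.2, -0.4]
grip_width: 20.3
time: 47.55
tool_pos: [524.7, 329.7, 296.6]
tcp_rot: [-1.095, 1.568, -2.783]
contact_force: [-0.4, 0.3, -0.4]
grip_width: 20.1
tcp [524.7 329.7 296.6] jaw -6.74 shift cm [16.7  0.1  0.1] turn 0.003
```

```bash
python3 -m handwheel '[[[2,0,0.1,0],[3,0,0,0],[3.5,0,0,0],[3.5,0,0,0],[3,0,0,0],[1.5,0,0,0],[0,0,0,0],[0,0,0,0]]]' 0.24; python3 - <<'E'
from h import *
from plates import *
im,d=snap('wrist','w28'); tops(d); goto(525.2,328,42,-6.9)
E
```

```text
time: 48.22
tool_pos: [525.1, 325.9, 133.3]
tcp_rot: [-0.852, 1.569, -2.544]
contact_force: [1.2, 0.6, 0.2]
grip_width: 22.0
plate c [485.9 342.9] size [ 9.8 86.8] long angle 83.38 z 68.68989399474063 n 1701
plate c [524.3 329.1] size [  9.6 103.6] long angle 83.26 z 68.91400202120488 n 1994
plate c [749.3 267.1] size [ 2.9 10.1] long angle 13.05 z 67.35322805365486 n 98
tcp [525.9 326.5 134.7] jaw -6.93 shift cm [ 9.3 -0.1 -0.1] turn -0.000
```

View pics/w28.png

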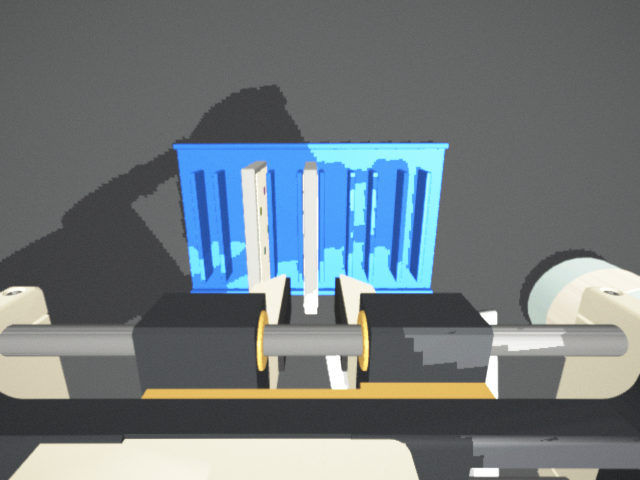

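```bash
python3 -m handwheel '[[[1.5,-0.13,-0.17,0],[2.5,0,0,0],[2.5,0,0,0],[1.8,0,0,0],[0.8,0,0,0],[0,0,0,0]]]'; python3 -m handwheel '[[[0,0,0,0],[0,0,0,0],[0,0,0,0],[0,0,0,0],[0,0,0,0]]]' 0;  python3 -m handwheel '[[[-0.5,0,0,0],[-2,0,0,0],[-3,0,0,0],[-3.5,0,0,0],[-3.7,0,0,0],[-3.7,0,0,0],[-3.7,0,0,0],[-3.7,0,0,0]]]'; python3 -m handwheel '[[[-3,0,0,0],[-1,0,0,0]]]'; python3 - <<'E'
from h import *
st(); goto(479.4,-336,310,-4.8)
E
```

```text
time: 48.77
tool_pos: [524.2, 328.8, 42.5]
tcp_rot: [-0.847, 1.57, -2.538]
contact_force: [-0.5, -1.3, 1.1]
grip_width: 22.1
time: 49.18
tool_pos: [525.4, 329.6, 44.7]
tcp_rot: [2.086, 1.567, 0.395]
contact_force: [0.6, -0.8, 6.8]
grip_width: 9.0
time: 49.85
tool_pos: [523.6, 328.9, 283.1]
tcp_rot: [2.158, 1.571, 0.468]
contact_force: [0.3, 0.1, -1.3]
grip_width: 8.9
time: 50.02
tool_pos: [525.1, 329.7, 326.9]
tcp_rot: [2.132, 1.562, 0.441]
contact_force: [0.4, 0.6, -0.3]
grip_width: 8.9
t 50.02 tcp [525.1 329.7 326.9] rpy [2.1 1.6 0.4] F [ 0.4  0.6 -0.3] w 8.9
tcp [525.1 329.7 326.9] jaw -6.87 shift cm [ 1.4  3.4 66.6] turn -0.036
```

```bash
python3 -m handwheel '[[[0,0,2,-0.036],[0,0,3,0],[0,0.2,3.8,0],[0,0.2,3.8,0],[0,0.2,3.8,0],[0,0.2,3.8,0],[0,0.2,3.8,0],[0,0.2,3.8,0]]]'; python3 -m handwheel '[[[0,0.2,3.8,0],[0,0,3.8,0],[0,0,3.8,0],[0,0,3.8,0],[0,0,3.8,0],[0,0,3.8,0],[0,0,3.8,0],[0,0,3.8,0]]]'; python3 -m handwheel '[[[0,0,3.5,0],[0,0,3,0],[0,0,1.5,0],[0,0,0,0],[0,0,0,0]]]'; python3 - <<'E'
from h import *
goto(479.4,-336,105,-4.8)
E
```

```text
time: 50.68
tool_pos: [511.2, 49.6, 319.9]
tcp_rot: [-1.573, 1.569, 3.055]
contact_force: [0.5, 0.1, -0.9]
grip_width: 8.5
time: 51.35
tool_pos: [487.7, -253.4, 319.9]
tcp_rot: [-2.189, 1.569, 2.44]
contact_force: [0.3, -0.1, -1.1]
grip_width: 8.9
time: 51.77
tool_pos: [481.6, -331.4, 319.7]
tcp_rot: [-2.518, 1.568, 2.109]
contact_force: [0.2, 0.7, -0.1]
grip_width: 9.0
tcp [ 481.6 -331.4  319.7] jaw -4.88 shift cm [21.5 -0.1  0.5] turn -0.001
```

```bash
python3 -m handwheel '[[[1.5,-0.1,0.4,0],[3,0,0,0],[3.5,0,0,0],[3.5,0,0,0],[3.5,0,0,0],[3.2,0,0,0],[2.5,0,0,0],[1,0,0,0]]]'; python3 -m handwheel '[[[0,0,0,0],[0,0,0,0]]]';python3 - <<'E'
from h import *
from rack import *
goto(479.4,-336,44.5,-4.8); snap('wrist','w29'); rackfit('w29',c0=(519,-338.8),a0=-4.8)
E
```

```text
time: 52.43
tool_pos: [479.4, -332.0, 100.2]
tcp_rot: [-2.297, 1.564, 2.334]
contact_force: [-0.1, -0.3, -1.3]
grip_width: 8.6
time: 52.6
tool_pos: [481.3, -334.9, 104.7]
tcp_rot: [1.198, 1.57, -0.456]
contact_force: [0.0, -0.1, -0.2]
grip_width: 9.0
tcp [ 481.3 -334.9  104.7] jaw -4.75 shift cm [ 6.  -0.2  0.1] turn 0.001
pts 5517 res (np.float64(1.4795076402419096), np.float64(-5.050000000000001), np.float64(-0.5)) along [-42.5  44.3]
slot -2 [ 438.9 -330.8]
slot -1 [ 478.7 -334.3]
slot 0 [ 518.6 -337.8]
slot 1 [ 558.4 -341.4]
slot 2 [ 598.3 -344.9]
```

View pics/w29.png

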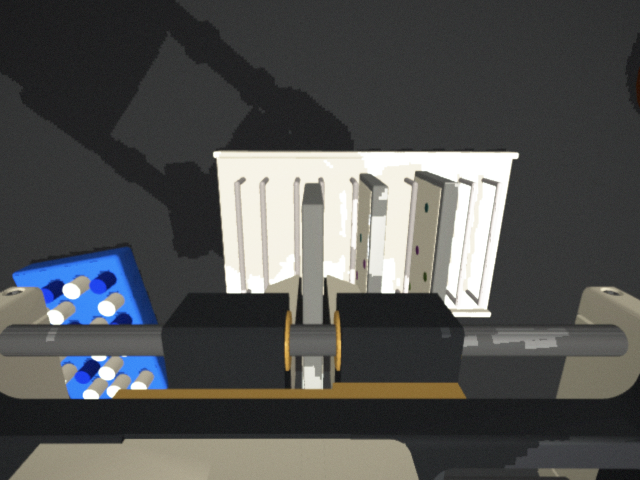

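```bash
python3 -m handwheel '[[[1,-0.22,0.1,0],[1.5,0,0,0],[0.6,0,0,0],[0,0,0,0],[0,0,0,0]]]'; python3 -m handwheel '[[[0.6,0,0,0],[0.6,0,0,0],[0.6,0,0,0],[0.5,0,0,0],[0.3,0,0,0],[0,0,0,0],[0,0,0,0]]]';python3 - <<'E'
from h import *
goto(479.4,-336,44.5,-4.8); snap('wrist','w30')
E
```

```text
time: 53.07
tool_pos: [478.4, -336.5, 73.1]
tcp_rot: [1.125, 1.57, -0.53]
contact_force: [0.1, 0.8, -0.4]
grip_width: 8.6
time: 53.65
tool_pos: [478.3, -336.2, 46.5]
tcp_rot: [-2.413, 1.57, 2.215]
contact_force: [-0.2, -0.4, -0.9]
grip_width: 8.7
tcp [ 478.3 -336.2   46.5] jaw -4.81 shift cm [ 0.2  0.1 -0. ] turn -0.000
```

View pics/w30.png

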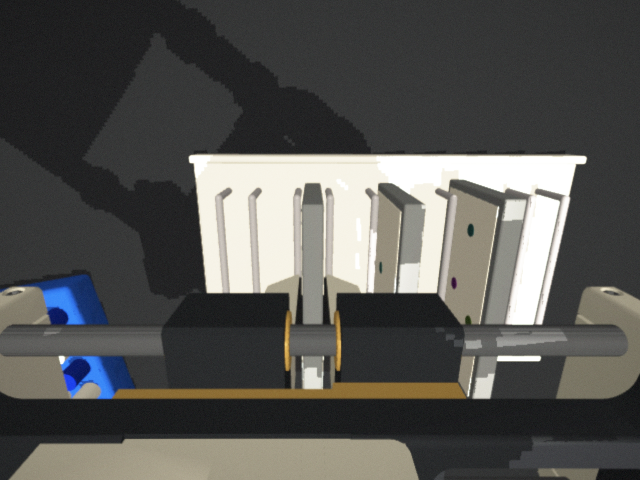

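```bash
python3 -m handwheel '[[[0.1,0.05,0,0],[0.1,0,0,0],[0,0,0,0],[0,0,0,0]]]'; python3 -m handwheel '[[[0,0,0,0],[0,0,0,0],[0,0,0,0],[0,0,0,0]]]' 0.22;python3 -m handwheel '[[[-0.5,0,0,0],[-2,0,0,0],[-3,0,0,0],[-3.5,0,0,0],[-3.8,0,0,0],[-3.8,0,0,0],[-3.8,0,0,0],[-3.8,0,0,0]]]' 0.22; python3 -m handwheel '[[[-1.5,0,0,0],[0,0,0,0]]]'; python3 - <<'E'
from h import *
from plates import *
im,d=snap('wrist','w31'); tops(d,yr=(-480,-200),zr=(60,72)); goto(485.2,332.4,300,-6.9)
E
```

```text
time: 54.03
tool_pos: [478.8, -336.4, 44.8]
tcp_rot: [1.151, 1.571, -0.504]
contact_force: [-0.4, -0.7, -0.1]
grip_width: 8.3
time: 54.37
tool_pos: [478.9, -336.4, 44.9]
tcp_rot: [1.151, 1.571, -0.504]
contact_force: [1.1, 0.2, 0.2]
grip_width: 19.9
time: 55.03
tool_pos: [478.4, -336.0, 289.3]
tcp_rot: [0.994, 1.57, -0.66]
contact_force: [0.4, -1.2, 0.9]
grip_width: 19.9
time: 55.2
tool_pos: [479.9, -337.3, 307.4]
tcp_rot: [0.916, 1.561, -0.739]
contact_force: [1.0, 0.5, 0.4]
grip_width: 20.6
plate c [ 728.3 -245. ] size [33.8 84. ] long angle 103.82 z 65.39200423294375 n 561
plate c [ 557.6 -341.7] size [  9.9 103.4] long angle 85.05 z 64.07392989960044 n 731
plate c [ 477.  -336.8] size [  9.7 103.3] long angle 85.24 z 64.30846849241254 n 736
plate c [ 517.4 -340.4] size [  9.7 103.5] long angle 84.89 z 64.26819612777496 n 715
tcp [ 479.2 -336.7  304.2] jaw -4.81 shift cm [  0.2  -5.  -66.7] turn 0.036
```

View pics/w31.png

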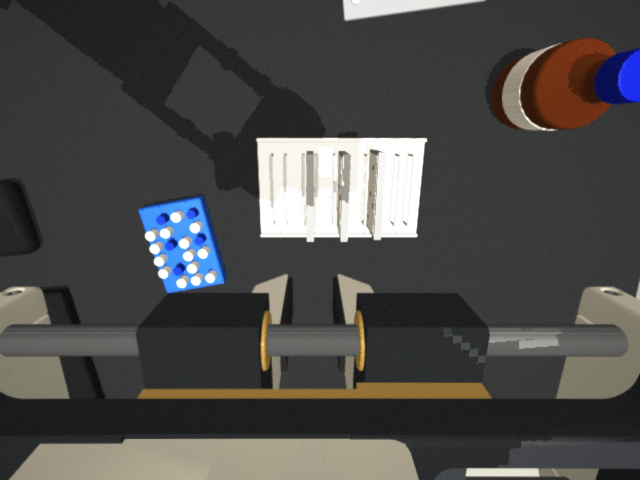

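```bash
python3 -m handwheel '[[[0,0,-2,0],[0,0,-3,0],[0,-0.5,-3.8,0],[0,-0.5,-3.8,0],[0,-0.5,-3.8,0],[0,-0.5,-3.8,0],[0,-0.5,-3.8,0],[0,-0.5,-3.8,0]]]'; python3 -m handwheel '[[[0,-0.5,-3.8,0],[0,-0.5,-3.8,0],[0,-0.5,-3.8,0],[0,-0.5,-3.8,0],[0,0,-3.8,0],[0,0,-3.8,0],[0,0,-3.8,0],[0,0,-3.8,0]]]'; python3 -m handwheel '[[[0,0,-3,0],[0,0,-2.5,0.036],[0,0,-2,0],[0,0,-1,0],[0,0,0,0]]]'; python3 - <<'E'
from h import *
from plates import *
goto(485.2,332.4,130,-6.9)
E
```

```text
time: 55.92
tool_pos: [470.9, -54.9, 300.1]
tcp_rot: [-1.787, 1.568, 2.841]
contact_force: [0.8, 0.8, 0.1]
grip_width: 20.1
time: 56.58
tool_pos: [476.8, 249.5, 300.0]
tcp_rot: [-1.1, 1.568, -2.755]
contact_force: [0.8, -0.3, 0.5]
grip_width: 20.2
time: 57.0
tool_pos: [485.4, 333.7, 299.7]
tcp_rot: [-1.048, 1.568, -2.736]
contact_force: [0.4, -1.3, 0.3]
grip_width: 20.1
tcp [485.4 333.7 299.7] jaw -6.74 shift cm [17.   0.1  0.1] turn 0.003
```

```bash
python3 -m handwheel '[[[2,0,0.1,0],[3,0,0,0],[3.5,0,0,0],[3.5,0,0,0],[3,0,0,0],[1.8,0,0,0],[0,0,0,0],[0,0,0,0]]]' 0.24; python3 - <<'E'
from h import *
from plates import *
im,d=snap('wrist','w32'); tops(d); goto(485.2,332.4,42,-6.9)
E
```

```text
time: 57.67
tool_pos: [485.6, 330.0, 133.2]
tcp_rot: [-0.839, 1.568, -2.53]
contact_force: [-0.1, -0.4, -0.1]
grip_width: 21.8
plate c [484.8 334.1] size [  9.8 104.5] long angle 83.29 z 68.9076373687503 n 2037
tcp [486.5 330.7 134.7] jaw -6.93 shift cm [ 9.3 -0.2 -0.1] turn -0.000
```

View pics/w32.png

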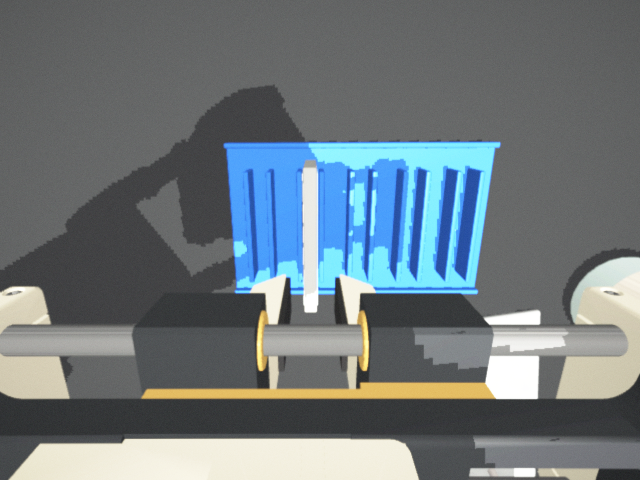

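```bash
python3 -m handwheel '[[[1.5,-0.16,-0.25,0],[2.5,0,0,0],[2.5,0,0,0],[1.8,0,0,0],[0.8,0,0,0],[0,0,0,0]]]'; python3 -m handwheel '[[[0,0,0,0],[0,0,0,0],[0,0,0,0],[0,0,0,0],[0,0,0,0]]]' 0;  python3 -m handwheel '[[[-0.5,0,0,0],[-2,0,0,0],[-3,0,0,0],[-3.5,0,0,0],[-3.7,0,0,0],[-3.7,0,0,0],[-3.7,0,0,0],[-3.7,0,0,0]]]'; python3 -m handwheel '[[[-3,0,0,0],[-1,0,0,0]]]'; python3 - <<'E'
from h import *
st(); goto(439.3,-332.5,310,-4.8)
E
```

```text
time: 58.22
tool_pos: [484.6, 333.7, 42.6]
tcp_rot: [-0.784, 1.57, -2.475]
contact_force: [-0.2, 0.4, 0.0]
grip_width: 22.0
time: 58.63
tool_pos: [485.8, 334.6, 44.6]
tcp_rot: [2.117, 1.567, 0.427]
contact_force: [-1.0, -0.5, 7.0]
grip_width: 9.2
time: 59.3
tool_pos: [484.0, 333.8, 283.1]
tcp_rot: [2.206, 1.571, 0.515]
contact_force: [0.7, 1.0, -1.2]
grip_width: 8.9
time: 59.47
tool_pos: [485.5, 334.6, 326.7]
tcp_rot: [2.164, 1.562, 0.474]
contact_force: [0.1, 0.8, -0.7]
grip_width: 9.2
t 59.47 tcp [485.5 334.6 326.7] rpy [2.2 1.6 0.5] F [ 0.1  0.8 -0.7] w 9.2
tcp [485.5 334.6 326.7] jaw -6.87 shift cm [ 1.4  3.4 66.8] turn -0.036
```

```bash
python3 -m handwheel '[[[0,0,2,-0.036],[0,0,3,0],[0,0.2,3.8,0],[0,0.2,3.8,0],[0,0.2,3.8,0],[0,0.2,3.8,0],[0,0.2,3.8,0],[0,0.2,3.8,0]]]'; python3 -m handwheel '[[[0,0.1,3.8,0],[0,0,3.8,0],[0,0,3.8,0],[0,0,3.8,0],[0,0,3.8,0],[0,0,3.8,0],[0,0,3.8,0],[0,0,3.8,0]]]'; python3 -m handwheel '[[[0,0,3.5,0],[0,0,3,0],[0,0,1.5,0],[0,0,0,0],[0,0,0,0]]]'; python3 - <<'E'
from h import *
goto(439.2,-332.5,105,-4.8)
E
```

```text
time: 60.13
tool_pos: [471.5, 54.5, 320.0]
tcp_rot: [-1.515, 1.569, 3.114]
contact_force: [1.0, -0.9, -0.7]
grip_width: 8.9
time: 60.8
tool_pos: [447.0, -248.4, 319.9]
tcp_rot: [-2.249, 1.569, 2.379]
contact_force: [0.2, 0.1, -1.0]
grip_width: 8.7
time: 61.22
tool_pos: [441.0, -326.2, 319.8]
tcp_rot: [-2.546, 1.568, 2.081]
contact_force: [-0.3, 0.1, -1.5]
grip_width: 8.7
tcp [ 441.  -326.2  319.8] jaw -4.87 shift cm [21.5 -0.1  0.7] turn -0.001
```

```bash
python3 -m handwheel '[[[1.5,-0.25,0.4,0],[3,0,0.2,0],[3.5,0,0,0],[3.5,0,0,0],[3.5,0,0,0],[3.2,0,0,0],[2.5,0,0,0],[1,0,0,0]]]'; python3 -m handwheel '[[[0,0,0,0],[0,0,0,0]]]';python3 - <<'E'
from h import *
from rack import *
goto(439.2,-332.5,44.5,-4.8); snap('wrist','w33'); rackfit('w33',c0=(519,-338.8),a0=-4.8)
E
```

```text
time: 61.88
tool_pos: [437.3, -328.8, 100.5]
tcp_rot: [-2.347, 1.564, 2.284]
contact_force: [-0.2, 1.1, -1.7]
grip_width: 9.1
time: 62.05
tool_pos: [439.0, -331.7, 104.7]
tcp_rot: [1.204, 1.57, -0.45]
contact_force: [0.7, 0.8, 0.2]
grip_width: 8.8
tcp [ 439.  -331.7  104.7] jaw -4.75 shift cm [6.  0.  0.1] turn 0.001
pts 6203 res (np.float64(1.8718793778994067), np.float64(-5.050000000000001), np.float64(-1.0)) along [-44.6  44.3]
slot -2 [ 438.3 -331.8]
slot -1 [ 478.1 -335.4]
slot 0 [ 518.  -338.9]
slot 1 [ 557.8 -342.4]
slot 2 [ 597.7 -345.9]
```

View pics/w33.png

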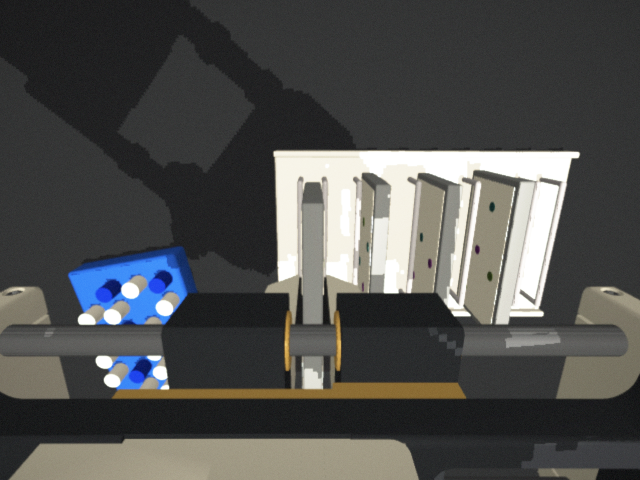

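```bash
python3 -m handwheel '[[[1,0.05,0.1,0],[1.5,0,0,0],[0.6,0,0,0],[0,0,0,0],[0,0,0,0]]]'; python3 -m handwheel '[[[0.6,0,0,0],[0.6,0,0,0],[0.6,0,0,0],[0.5,0,0,0],[0.3,0,0,0],[0,0,0,0],[0,0,0,0]]]';python3 - <<'E'
from h import *
goto(439.2,-332.5,44.5,-4.8); snap('wrist','w34')
E
```

```text
time: 62.52
tool_pos: [438.9, -333.6, 73.1]
tcp_rot: [1.11, 1.57, -0.545]
contact_force: [0.5, -0.6, -0.8]
grip_width: 8.9
time: 63.1
tool_pos: [438.7, -333.4, 46.5]
tcp_rot: [-2.36, 1.57, 2.268]
contact_force: [0.2, -0.6, -0.3]
grip_width: 8.9
tcp [ 438.7 -333.4   46.5] jaw -4.81 shift cm [ 0.2  0.1 -0.1] turn -0.000
```

View pics/w34.png

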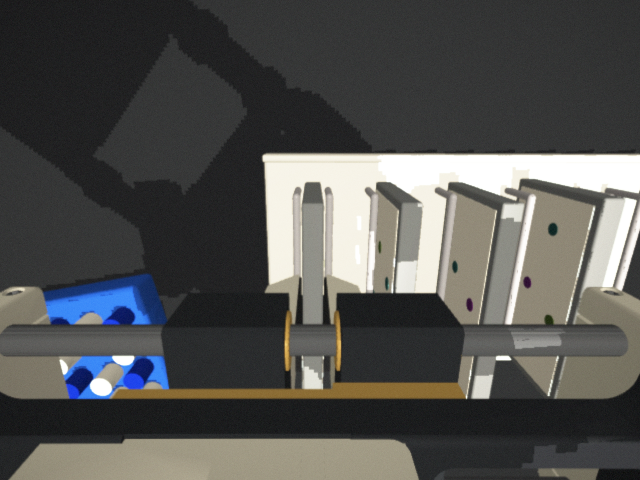

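```bash
python3 -m handwheel '[[[0.1,0,0,0],[0.1,0,0,0],[0,0,0,0],[0,0,0,0]]]'; python3 -m handwheel '[[[0,0,0,0],[0,0,0,0],[0,0,0,0],[0,0,0,0]]]' 0.22;python3 -m handwheel '[[[-0.5,0,0,0],[-2,0,0,0],[-3,0,0,0],[-3.5,0,0,0],[-3.8,0,0,0],[-3.8,0,0,0],[-3.8,0,0,0],[-3.8,0,0,0]]]' 0.22; python3 -m handwheel '[[[-1.5,0,0,0],[0,0,0,0],[0,0,0,0]]]'; python3 - <<'E'
from h import *
from plates import *
st(); im,d=snap('wrist','w35'); tops(d,yr=(-480,-200),zr=(60,72)); snap('scene','c7'); snap('side','s7')
for l,z in [('lamp',228),('reference',50),('solvent_bottle',0),('waste_bottle',0),('vial_tray',0)]:
    for x in bot.spot_point('scene',l)[:1]: print(l,round(x['conf'],2),onz('scene',[x['point']],z)[0])
E
```

```text
time: 63.48
tool_pos: [438.7, -333.5, 44.8]
tcp_rot: [1.017, 1.571, -0.638]
contact_force: [-0.2, 0.2, -1.2]
grip_width: 8.9
time: 63.82
tool_pos: [438.8, -333.5, 44.9]
tcp_rot: [0.972, 1.57, -0.683]
contact_force: [-1.0, -0.3, -0.4]
grip_width: 20.1
time: 64.48
tool_pos: [438.4, -333.0, 289.3]
tcp_rot: [0.97, 1.57, -0.684]
contact_force: [1.4, -0.5, -0.6]
grip_width: 20.6
time: 64.73
tool_pos: [438.8, -333.4, 302.6]
tcp_rot: [0.917, 1.569, -0.738]
contact_force: [-1.0, -0.6, -0.4]
grip_width: 20.4
t 64.73 tcp [ 438.8 -333.4  302.6] rpy [ 0.9  1.6 -0.7] F [-1.  -0.6 -0.4] w 20.4
plate c [ 727.1 -242.6] size [33.  81.7] long angle 96.72 z 65.54396984384692 n 702
plate c [ 558.2 -342.2] size [ 10.  103.1] long angle 85.11 z 65.6931167291755 n 832
plate c [ 437.3 -334.6] size [  9.4 104. ] long angle 85.39 z 65.91941568506147 n 752
plate c [ 477.5 -337.8] size [  9.9 103.6] long angle 85.16 z 65.89840982494314 n 757
plate c [ 518.  -341.2] size [  9.8 103.5] long angle 85.37 z 65.85547900050278 n 785
lamp 0.68 [673.2 -30.4 228. ]
reference 0.58 [603.4 -29.7  50. ]
solvent_bottle 0.69 [768.7 223.    0. ]
waste_bottle 0.77 [ 756.5 -235.4    0. ]
vial_tray 0.96 [ 294.8 -399.6    0. ]
```

View pics/w35.png

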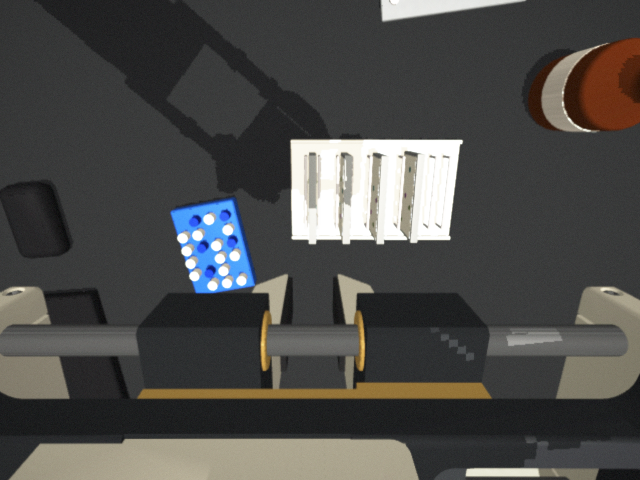

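View pics/c7.png

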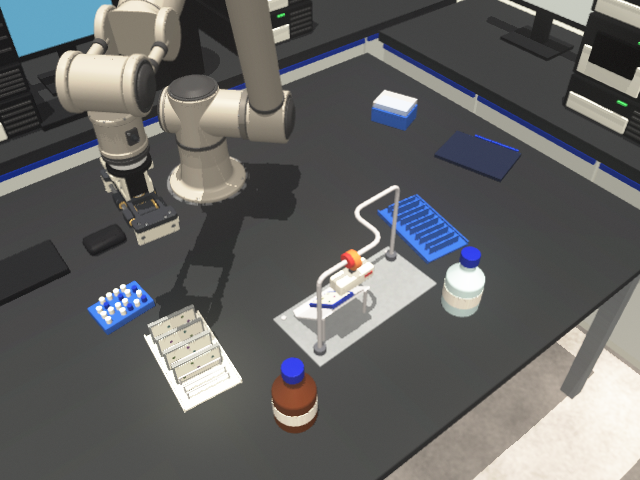

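View pics/s7.png

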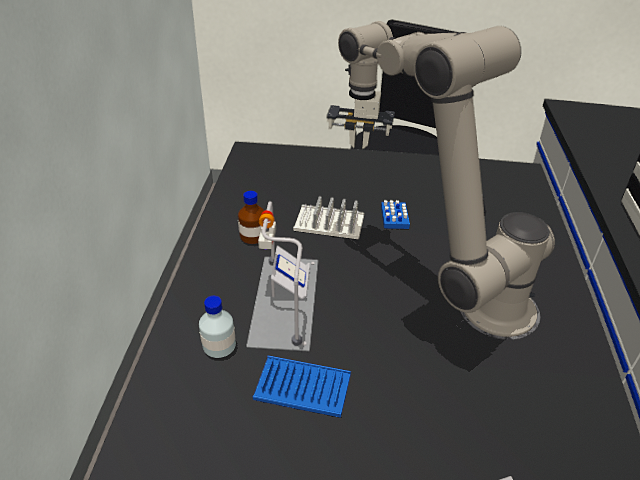

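```bash
python3 -m handwheel '[[[-1,1,-2,0],[-1,1.8,-3.4,0],[0,1.8,-3.4,0],[0,1.8,-3.4,0],[0,1.8,-3.4,0],[0,1.8,-3.4,0],[0,1.8,-3.4,0],[0,1.5,-2.5,0]]]'; python3 -m handwheel '[[[0,0.5,-2,0],[0,0,-1,0],[0,0,0,0],[0,0,0,0],[0,0,0,0]]]'; python3 - <<'E'
from refpos import *
st(); refpos('w36')
im=cv2.imread('pics/w36.png'); d=np.load('pics/w36.npy')
hsv=cv2.cvtColor(im,cv2.COLOR_BGR2HSV)
uv,P=cloud('wrist',d); h=hsv[uv[:,1],uv[:,0]]
o=(h[:,0]>5)&(h[:,0]<20)&(h[:,1]>180)&(h[:,2]>100)&(P[:,2]>215)&(uv[:,1]<300)
q=P[o]; print('ring',o.sum(),np.percentile(q,[1,50,99],axis=0))
o=((h[:,0]<4)|(h[:,0]>174))&(h[:,1]>180)&(h[:,2]>100)&(P[:,2]>210)&(uv[:,1]<310)
q=P[o]; print('stop',o.sum(),np.percentile(q,[1,50,99],axis=0) if len(q) else 0)
E
```

```text
time: 65.8
tool_pos: [593.1, -93.5, 321.5]
tcp_rot: [-2.876, 1.57, 1.754]
contact_force: [0.4, -0.5, 0.3]
grip_width: 19.9
time: 66.22
tool_pos: [599.2, -68.3, 321.9]
tcp_rot: [-0.01, 1.57, -1.666]
contact_force: [0.1, -0.8, 0.3]
grip_width: 20.4
t 66.22 tcp [599.2 -68.3 321.9] rpy [-0.   1.6 -1.7] F [ 0.1 -0.8  0.3] w 20.4
u 4 y [-29.3 -22.6] mid -25.983617368500397 w 8.093339610287961
u 20 y [-29.1 -26.3] mid -27.70558656364465 w 8.322160660036959
u 36 y [-28.9 -26.2] mid -27.59338355858086 w 8.053259493468442
u 44 y [-28.9 -26.1] mid -27.506793447566046 w 7.981195948235266
u 52 y [-28.8 -26.4] mid -27.6119856199105 w 7.58394163642005
u 68 y [-28.5 -26.4] mid -27.48172202673885 w 8.18434331169136
u 84 y [-28.4 -27. ] mid -27.71641353337644 w 7.784367490830995
u 92 y [-29.7 -26.2] mid -27.96663660224228 w 7.723109726760644
u 100 y [-29.3 -20.1] mid -24.67450352497697 w 7.763838769365847
u range [  2.4 105.2]
face y [-70.7  69. ] w -0.945288636799221
ledge y [-68.7  67.3] u [-3.6  1.9]
ring 1301 [[646.  -35.8 216.4]
 [661.4 -27.4 244. ]
 [682.6 -19.6 248.2]]
stop 599 [[650.6 -44.9 237.7]
 [663.3 -40.2 248.1]
 [679.5 -36.  251.3]]
```

View pics/w36.png

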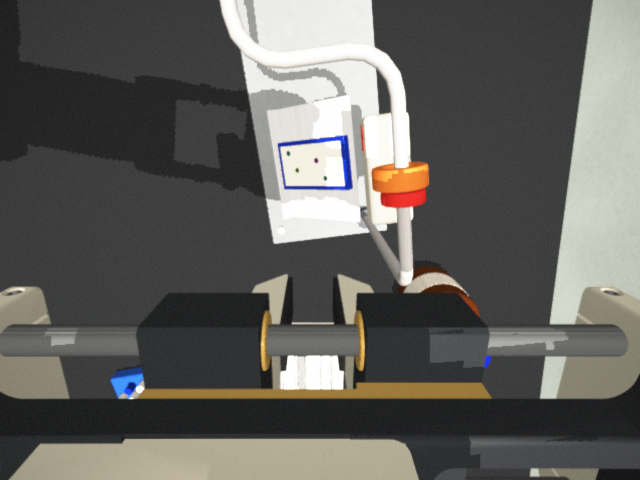

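```bash
python3 -c "
from plant import bot
print(bot.close_job())"
```

```text
the job is handed in; nothing more can be done
None
```

The bench is set up and I handed the job in at about 66 s. The robot was clear of everything, and nothing had been dropped or knocked aside. The work went in the order asked:

1. **Reference plate:** it leans flat on the stand, long way up, with its lower end on the ledge. I put it down about 26 mm off-centre to keep the gripper clear of the rail, then pushed it along the ledge. A full check after the push put it within about 1 mm of centre. At the end its lower-left edge was unchanged.
2. **Lamp:** I carried it by its ring round both bends until it pressed against the red stop, at about 12 N, then lowered it onto the wire and let go. The last picture shows the ring's end and the stop's face within 0.5 mm of each other. The lamp looked the same in pictures about 40 s apart.
3. **Grey plates:** four were in the carrier, and each now stands upright in its own slot of the rack. All four tops are level to within 0.3 mm and square to within 0.6° of the slots. They sit about 2 mm off the slot middles lengthwise, where there is room for 9 mm. The fifth slot and the carrier are empty.

**Checks that disagreed:**
- The final automatic reading of the reference plate's position caught only one long edge, so I relied on that edge and the picture.
- The plate tops measured about 2 mm lower than their true height when seen from above, the same for all four, which I put down to camera error.
- The networks' final reading for the clear bottle was 8–14 mm from the earlier readings. It looks unmoved in the pictures, and the gripper never touched it.

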